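Sort the cakes and pile the cartons at the packing bench

ROBOT

A 6-joint arm with a two-finger parallel gripper is mounted at the origin on the work surface. World frame = base frame: x ahead of the robot, y to its left, z up, the work surface at z = 0. Lengths are in mm, angles in degrees, forces in N, time in s.
With the tool pointing down it reaches from about 275 to 875 mm from the base axis. Payload 12.5 kg.
Tool frame: the origin (TCP) lies at the very end of the fingers, on their centre line; the grasp point (between the pads) lies 19 mm behind it; z points along the fingers, y is the line along which they close (so a half turn about z gives the same grasp; the last joint's range is limited). The gripper opens to 85 mm and grips with 20 to 120 N. Pads are 22 mm wide; open, the fingers measure 114 mm over their backs; the gripper's body (76 mm by 85 mm) begins 54 mm behind the grasp point. The pads swing forward as they close: fully open they stand 13 mm farther back than shut.
Start: joints at [-77.899, 20.094, 94.641, -0, 65.266, -4.847], TCP at [160.347, -526.092, 231.29] pointing down, gripper open.
Joint ranges: [-157.81, 157.81], [-45, 120.19], [0.68, 151.7], [-89.99, 269.99], [4.06, 180], [-164.3, 164.3]. Speed limits (degrees/s): [127.2, 127.2, 159.86, 180, 180, 180].

INTERFACE

Orientations are given as a 3x3 rotation matrix whose columns are the frame's x, y, z axes.
In Python, from bench import monitor, grab_frame, robot gives the robot as it stands. The module is installed in compiled form; this text tells all that it offers.
- The arm moves only by the tool carry_out, never from a script. Its argument "motion" is a list of rows, each an object of numbers: "x", "y", "z": the shift along the tool's x, y, z scaled (see below); "wx", "wy", "wz": the turn, a rotation vector about the tool's x, y, z scaled (see below). A call has 1 to 10 rows; each row is the pose to reach, as a shift and turn from the pose commanded when the call began, along the tool's axes at that moment; what a row does not reach only later rows make up. The controller multiplies each number of a shift by 400 mm and each number of a turn by 90 degrees. A row lasts 1/8 s, in which the tool goes at most 62.5 mm and 10.7 degrees, less where a joint would pass 70% of its speed; a pose out of reach is approached as far as the arm can. A call with a number of a shift or a turn outside -1 to 1 is refused whole. A call with a gripper value outside its range is refused whole. "hand" is the opening, from 0 (shut) to 1 (fully open), set as the call begins (left out, the last holds). The fingers move at their own pace and stop on an object; "grip_force" is the grip in N (left out, the last holds). Time passes only in rows, so rows that repeat a pose let the fingers close. It gives the time, the measured TCP pose, the force, the opening and the grip force at its end, in the units of the state.
- monitor.observe(): the state, without advancing time (a new reading comes with each control period).
- grab_frame(name): name is "scene" or "top" or "wrist"; returns a dict with "pixels" (420x560x3 uint8, red, green, blue), "depth" (420x560 float32, mm along the optical axis (not along the pixel's ray), 0 where there is no reading), "camera_matrix" (3x3 intrinsics, pixels), "dist" ([k1, k2, p1, p2, k3] as OpenCV has them; the pictures are not rectified), "eye" and "attitude" of the camera in the world. Camera axes: x right, y down, z forward; pixel columns grow to the right and rows downward; lengths in mm; the calibration is good to about 2 mm. A picture is of the moment at which its call begins.
- robot.finish_job(): hands the job in; it is judged then, once.
The state is a dict: "time_s": time; "joint_pos": joint angles; "dq": joint speeds; "joint_torque": joint torques, N m; "position": TCP position; "tool_rot": TCP orientation; "wrist_force": force on the tool from outside, world axes, zero at the start; "torque": the same for the moment, N m; "opening": finger opening in mm; "gripper_force": force on a finger pad.
Only numpy, scipy, OpenCV 4.12 (cv2) and the standard library are available. Lean on these libraries where they do the work, as an engineer would, in place of code of your own. Each camera call takes 0.05 s, during which the arm holds its last target. There are 200 camera calls.

TASK

Tidy the packing bench: put every round cake into the square crate and every bar cake into the long crate, and stack all the cartons squarely, edges flush, in one pile centred on the white board and lying the same way as the board. Once the pile is complete, lay the steel weight flat and square on top of it, grip bar up and in line with the cartons. Leave the jar and the bowl standing where they are.

Things in the scene. Friction and masses are not known exactly. Their poses are not given: they have to be found in the camera images.
- round1: round cake, baked brown with a pale paper wrap around its foot: disc 60 mm across, 28 mm high, about 110 g. Origin: centre of the underside, z up. Two or three are present (None if absent).
- round2: round cake, baked brown with a pale paper wrap around its foot: disc 60 mm across, 28 mm high, about 110 g. Origin: centre of the underside, z up. Two or three are present (None if absent).
- round3: round cake, baked brown with a pale paper wrap around its foot: disc 60 mm across, 28 mm high, about 110 g. Origin: centre of the underside, z up. Two or three are present (None if absent).
- bar1: bar cake, same crust and wrap, three slanting marks on top: 90 mm long (its x) by 36 mm wide (its y) by 28 mm high, about 110 g. Origin: centre of the underside, z up. Two or three are present (None if absent).
- bar2: bar cake, same crust and wrap, three slanting marks on top: 90 mm long (its x) by 36 mm wide (its y) by 28 mm high, about 110 g. Origin: centre of the underside, z up. Two or three are present (None if absent).
- bar3: bar cake, same crust and wrap, three slanting marks on top: 90 mm long (its x) by 36 mm wide (its y) by 28 mm high, about 110 g. Origin: centre of the underside, z up. Two or three are present (None if absent).
- carton1: flat closed brown cardboard carton with a small pale label on top: 96 mm long (its x) by 60 mm wide (its y) by 22 mm high, about 140 g. Origin: centre of the underside, z up. Two or three are present (None if absent).
- carton2: flat closed brown cardboard carton with a small pale label on top: 96 mm long (its x) by 60 mm wide (its y) by 22 mm high, about 140 g. Origin: centre of the underside, z up. Two or three are present (None if absent).
- carton3: flat closed brown cardboard carton with a small pale label on top: 96 mm long (its x) by 60 mm wide (its y) by 22 mm high, about 140 g. Origin: centre of the underside, z up. Two or three are present (None if absent).
- weight: dark steel pile weight: flat plate 90 (its x) x 54 (its y) x 12 mm, with an upright solid grip bar along x in the middle of its top, 64 mm long, 14 mm thick (along y) and reaching from 12 to 40 mm above the underside; about 450 g. Origin: centre of the underside, z up.
- board: white plastic packing board, fixed to the bench: 116 (its x) x 80 (its y) x 6 mm. Origin: centre of the underside, so its top is 6 mm higher.
- square_crate: square low open grey crate at one side, fixed: 170 x 170 mm outside, 45 mm high, walls and floor 5 mm thick. Origin: centre of the underside. It may be left or right.
- long_crate: long low open grey crate at the other side, fixed: 250 mm (its x) x 130 mm (its y) outside, 45 mm high, walls and floor 5 mm thick. Origin: centre of the underside.
- jar: bystander: lidded jar 60 mm across, 62 mm high, standing among the items. Origin: centre of the underside, z up.
- bowl: bystander: small metal bowl 74 mm across, 40 mm high, standing among the items. Origin: centre of the underside, z up.
Not all that is in view belongs to the job. Leave any black or blue look-alike of the carton3 alone.

How it is judged:
By the outcome, as a careful person would: the job done as asked, in the order asked, and still so for the second after the job is handed in, with the robot touching nothing.
Of round1, round2, round3 only 2 to 3 are there at a start; the rules pass over those that are not, and their reading is None.
Of bar1, bar2, bar3 only 2 to 3 are there at a start; the rules pass over those that are not, and their reading is None.
Of carton1, carton2, carton3 only 2 to 3 are there at a start; the rules pass over those that are not, and their reading is None.
At some moment in a run one of round1, round2, round3, bar1, bar2, bar3 may be knocked a few centimetres aside while the robot is not near it.
Once in a run the grip may slacken for a moment while it holds something.
It also fails if it takes over 208 s, if anything falls off the work surface, if the arm or the gripper's body presses on something with over 40 N, if the wrist force passes 120 N, or if a joint passes its speed limit or range.

## Working session

There is one attempt and no reset: what is moved stays moved. The work goes in short steps, Python scripts to look and compute and a tool call to move; the robot and the scene stay as the last step left them, time stands still between calls to the robot, and variables do not carry over. Pictures are saved under pics/ and viewed, at most 14 in all, crops included, and the job is handed in when it is done.

Besides the shell and the picture viewer there is one more tool, called after "Request:" as name([rows], argument=value, ...), one row to a line, values as JSON. carry_out: Moves the arm, as the interface text tells. Its arguments: {"type":"object","properties":{"motion":{"type":"array","items":{"type":"object","properties":{"x":{"type":"number"},"y":{"type":"number"},"z":{"type":"number"},"wx":{"type":"number"},"wy":{"type":"number"},"wz":{"type":"number"}}}},"hand":{"type":"number"},"grip_force":{"type":"number"}},"required":["motion"]}

```bash
mkdir -p pics
cat > h.py <<'E'
import numpy as np, cv2
from bench import monitor, grab_frame, robot
def snap(n,fn=None):
    f=grab_frame(n)
    if fn: cv2.imwrite('pics/'+fn,f['pixels'][:,:,::-1])
    np.savez(f'last_{n}.npz',**{k:np.asarray(v) for k,v in f.items()})
    return f
def load(n): return dict(np.load(f'last_{n}.npz'))
def rays(f,uv):
    p=cv2.undistortPoints(np.float64(uv).reshape(-1,1,2),f['camera_matrix'],f['dist']).reshape(-1,2)
    return np.c_[p,np.ones(len(p))]@np.asarray(f['attitude']).T
def onplane(f,uv,z):
    d=rays(f,uv);e=np.asarray(f['eye']); return e+d*((z-e[2])/d[:,2])[:,None]
def cloud(f):
    h,w=f['depth'].shape
    uv=np.stack(np.meshgrid(np.arange(w),np.arange(h)),-1).reshape(-1,2)
    return (np.asarray(f['eye'])+rays(f,uv)*f['depth'].reshape(-1,1)).reshape(h,w,3)
E
python3 - <<'E'
from h import *
np.set_printoptions(precision=1,suppress=True)
s=monitor.observe();print(s)
for n in('scene','top','wrist'):
    f=snap(n,n+'0.png');print(n,f['eye'],f['attitude'],f['camera_matrix'],f['dist'],(f['depth']>0).mean())
E
```

```text
{'time_s': 0.0, 'joint_pos': array([-77.9,  20.1,  94.7,  -0. ,  65.3,  -4.8]), 'dq': array([-0., -0., -0., -0., -0., -0.]), 'joint_torque': array([  0. , -50.6, -29.1,  -0. ,   0. ,  -0. ]), 'position': array([ 160.3, -525.8,  230.8]), 'tool_rot': array([[ 1. ,  0.3, -0. ],
       [ 0.3, -1. ,  0. ],
       [ 0. , -0. , -1. ]]), 'wrist_force': array([-0.7,  0.1,  0.7]), 'torque': array([ 0., -0.,  0.]), 'gripper_force': 0.0, 'opening': 85.43172562835733}
scene [1160.9 -728.3  735.2] [[ 0.7  0.4 -0.6]
 [ 0.7 -0.4  0.6]
 [ 0.  -0.8 -0.6]] [[434.4   0.  275.4]
 [  0.  434.4 211.8]
 [  0.    0.    1. ]] [-0.1  0.   0.   0.   0. ] 0.9957312925170068
top [ 368.8   10.8 1195.3] [[ 0.  -1.   0.1]
 [-1.  -0.  -0. ]
 [ 0.  -0.1 -1. ]] [[392.5   0.  287.9]
 [  0.  392.5 210.7]
 [  0.    0.    1. ]] [-0.  0.  0.  0.  0.] 0.9960756802721088
wrist [ 232.2 -503.7  374.2] [[ 0.3 -0.9 -0.3]
 [-1.  -0.3 -0.1]
 [-0.   0.3 -1. ]] [[361.9   0.  274.4]
 [  0.  361.9 207.8]
 [  0.    0.    1. ]] [0. 0. 0. 0. 0.] 0.9960246598639456
```

View pics/top0.png

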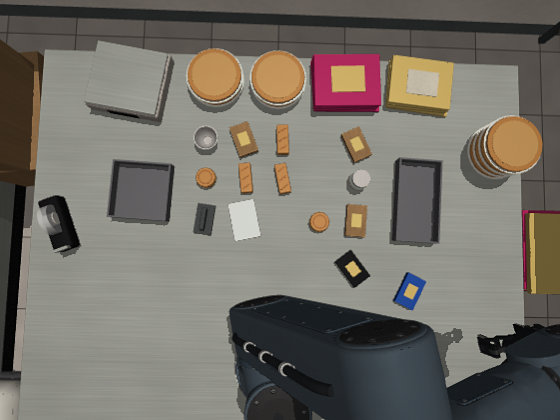

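View pics/scene0.png

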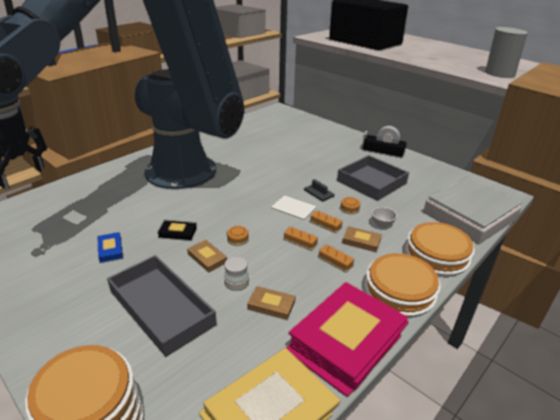

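Top view candidates:
- Rounds: (206,178) and (319,221). The large cakes along the far edge are not in the job.
- Bars: (283,139), (246,178), (283,178).
- Cartons: (244,139), (356,145), (356,220). The black box at (352,269) and blue box at (410,291) are look-alikes to leave alone.
- Weight: (205,219). Board: (244,220).
- Square crate: (141,191). Long crate: (417,200).
- Jar: (360,180). Bowl: (206,138).

The scene view agrees with this.

```bash
cat >> h.py <<'E'
SEED=dict(round1=(206,178),round2=(319,221),bar1=(283,139),bar2=(246,178),bar3=(283,178),c1=(244,139),c2=(356,145),c3=(356,220),weight=(205,219),board=(244,220),sq=(141,191),lg=(417,200),jar=(360,180),bowl=(206,138))
def comps(f,zmin=9,lo=(150,-560),hi=(800,560)):
    C=cloud(f);z=C[...,2]
    m=((z>zmin)&(z<140)&(C[...,0]>lo[0])&(C[...,0]<hi[0])&(C[...,1]>lo[1])&(C[...,1]<hi[1])).astype(np.uint8)
    return C,m,cv2.connectedComponents(m)[1]
def rect(P):
    (c,(w,h),a)=cv2.minAreaRect(np.float32(P[:,:2]))
    if w<h: w,h,a=h,w,a+90
    return np.r_[c,w,h,(a+90)%180-90]
E
python3 - <<'E'
from h import *
np.set_printoptions(precision=1,suppress=True)
f=load('top');C,m,L=comps(f)
fs=load('scene');Cs=cloud(fs).reshape(-1,3)
print('table z',[C[r,c] for r,c in((250,200),(280,250),(160,320),(200,300))])
for k,(u,v) in SEED.items():
    if k=='board':
        hsv=cv2.cvtColor(f['pixels'],cv2.COLOR_RGB2HSV);b=((hsv[...,2]>200)&(hsv[...,1]<25)).astype(np.uint8)
        l=cv2.connectedComponents(b)[1];mm=(l==l[v,u])
    else:
        l=L[v,u]
        if l==0:
            print(k,'no label',C[v,u]);continue
        mm=L==l
    P=C[mm];zt=np.percentile(P[:,2],90)
    T=P[np.abs(P[:,2]-zt)<5] if k not in('weight',) else P
    r=rect(T)
    S=Cs[(np.hypot(Cs[:,0]-r[0],Cs[:,1]-r[1])<25)&(Cs[:,2]>3)&(Cs[:,2]<140)]
    uv=np.argwhere(mm)[:,::-1];q=rect(onplane(f,uv,zt))
    print(k,len(P),'ztop',round(zt,1),'scene z',np.percentile(S[:,2],90).round(1) if len(S) else None,'rect',r,'ray',q, 'dist',np.hypot(*r[:2]).round())
E
```

```text
table z [array([336.8, 241.7,  -1.8]), array([250.2,  88.4,  -1.6]), array([ 621.7, -116.5,    1.5]), array([495.9, -57.2,   0.8])]
round1 333 ztop 30.5 scene z 34.6 rect [556.1 230.   54.3  53.3 -38.4] ray [554.4 229.3  59.5  58.8  47.4] dist 602.0
round2 314 ztop 30.7 scene z 33.7 rect [ 431.3 -112.8   54.9   54.    72.2] ray [ 429.9 -112.    56.9   56.6  -88.7] dist 446.0
bar1 357 ztop 30.1 scene z 32.3 rect [679.2   2.9  89.6  35.    4.2] ray [676.6   3.2  93.1  35.7   4.3] dist 679.0
bar2 368 ztop 30.6 scene z 32.4 rect [558.5 111.9  89.2  35.1   7. ] ray [556.6 110.7  91.3  36.3   7. ] dist 570.0
bar3 359 ztop 30.3 scene z 32.5 rect [559.8   0.2  88.5  35.2  11.2] ray [558.    0.2  90.7  35.9  12.5] dist 560.0
c1 631 ztop 24.4 scene z 27.1 rect [677.7 121.   95.9  59.7  22. ] ray [676.1 120.6  97.8  59.9  21.9] dist 688.0
c2 636 ztop 24.2 scene z 26.4 rect [ 671.2 -223.9   95.9   61.    24.7] ray [ 670.  -222.5   97.    62.8   25.6] dist 708.0
c3 652 ztop 24.3 scene z 26.9 rect [ 437.8 -224.9   95.5   60.4   -2.9] ray [ 437.5 -223.1   95.8   62.2   -3.3] dist 492.0
weight 503 ztop 39.0 scene z 43.9 rect [432.3 233.   89.5  54.2  -6.9] ray [430.9 227.6  87.6  52.6  -7.1] dist 491.0
board 927 ztop 8.5 scene z 11.3 rect [431.8 111.8 112.6  74.7  12.9] ray [431.6 111.7 112.3  74.7  12.9] dist 446.0
sq no label [510.3 424.4   6.5]
lg no label [ 504.6 -417.1    6.6]
jar 365 ztop 63.5 scene z 66.4 rect [ 560.2 -229.9   50.8   50.8   -1.2] ray [ 554.8 -223.1   67.4   55.8  -44. ] dist 606.0
bowl no label [679.2 235.7   5.6]
```

View pics/wrist0.png

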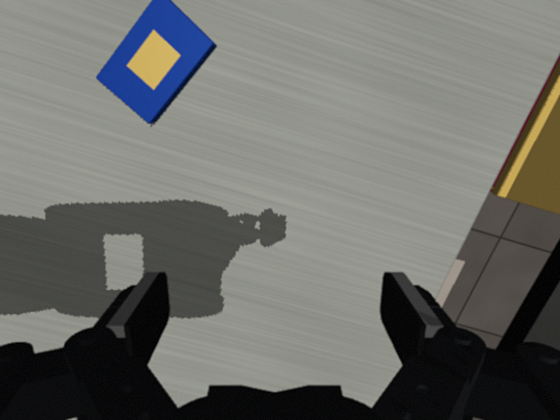

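```bash
cat >> h.py <<'E'
from scipy.spatial.transform import Rotation as Ro
def yawR(a):
    a=np.radians(a);c,s=np.cos(a),np.sin(a);return np.array([[c,s,0],[s,-c,0],[0,0,-1.]])
def pose():
    s=monitor.observe();R=np.asarray(s['tool_rot']);return np.asarray(s['position']),R,np.degrees(np.arctan2(R[1,0],R[0,0])),s
def plan(*calls):
    """each call: list of (x,y,z,yaw[,n]); prints rows in move units, chained from the measured pose"""
    p,R,y,s=pose();print('t %.1f at'%s['time_s'],p.round(1),'yaw %.1f open %.1f F %.0f'%(y,s['opening'],s['gripper_force']))
    for ci,c in enumerate(calls):
        q,Q=p,R;out=[];tot=0;a0=q;y0=y
        for w in c:
            t=np.array(w[:3],float);T=yawR(w[3])
            n=w[4] if len(w)>4 else int(max(np.ceil(np.linalg.norm(t-a0)/60),np.ceil(abs(w[3]-y0)/10.2),1))
            d=Q.T@(t-q)/400;r=Ro.from_matrix(Q.T@T).as_rotvec(degrees=True)/90
            out.append('%dx {x:%.3f,y:%.3f,z:%.3f,wx:%.3f,wy:%.3f,wz:%.3f}'%(n,*d,*r));tot+=n;a0,y0=t,w[3]
        print('call',ci,'rows',tot,*out,sep='\n  ');p,R,y=t,T,w[3]
E
python3 - <<'E'
from h import *
np.set_printoptions(precision=1,suppress=True)
f=load('top');C=cloud(f)
for k,(x,y) in dict(sq=(510,424),lg=(504,-417)).items():
    m=(abs(C[...,0]-x)<170)&(abs(C[...,1]-y)<120)&(C[...,2]>40)&(C[...,2]<55)
    l=cv2.connectedComponentsWithStats(m.astype(np.uint8));i=1+np.argmax(l[2][1:,4]);P=C[l[1]==i]
    fl=C[(abs(C[...,0]-x)<50)&(abs(C[...,1]-y)<40)][:,2]
    print(k,rect(P),np.median(P[:,2]),'floor',np.median(fl))
C,m,L=comps(f,12)
P=C[(abs(C[...,0]-679)<60)&(abs(C[...,1]-236)<60)&(C[...,2]>25)&(C[...,2]<60)];print('bowl',rect(P),P[:,2].max())
plan([(437,-224,150,-3)])
E
```

```text
sq [511.  419.1 170.2 170.   -2.9] 44.41780050672128 floor 4.813366781114496
lg [ 502.2 -408.8  251.3  132.5   -2.4] 44.025045684615975 floor 4.4807661485285735
bowl [674.5 233.8  71.1  69.2   1.7] 44.243846454958884
t 0.1 at [ 160.3 -525.9  230.9] yaw 17.0 open 85.5 F 0
call
  0
  rows
  7
  7x {x:0.882,y:-0.520,z:0.203,wx:-0.001,wy:0.000,wz:0.222}
```

Sizes and heights match the text. Carton c3 at (356,220) is the brown one, so I'll go above it and check it close up.

Request:
carry_out([
  {"x": 0.882, "y": -0.52, "z": 0.203, "wz": 0.222},
  {"x": 0.882, "y": -0.52, "z": 0.203, "wz": 0.222},
  {"x": 0.882, "y": -0.52, "z": 0.203, "wz": 0.222},
  {"x": 0.882, "y": -0.52, "z": 0.203, "wz": 0.222},
  {"x": 0.882, "y": -0.52, "z": 0.203, "wz": 0.222},
  {"x": 0.882, "y": -0.52, "z": 0.203, "wz": 0.222},
  {"x": 0.882, "y": -0.52, "z": 0.203, "wz": 0.222},
  {"x": 0.882, "y": -0.52, "z": 0.203, "wz": 0.222},
  {"x": 0.882, "y": -0.52, "z": 0.203, "wz": 0.222},
], hand=1, grip_force=60)

```text
invalid input at $.motion[0]: expected keys x, y, z, wx, wy, wz
```

```bash
cat >> h.py <<'E'
def wmeas(xy,zlo,zhi,rad=75,fn=None,ztop=None):
    """wrist view: component near xy with zlo<z<zhi (relative to nominal), rect from depth points and from rays on top plane; also in the tool frame"""
    f=snap('wrist',fn);C=cloud(f);p,R,y,s=pose()
    m=((np.hypot(C[...,0]-xy[0],C[...,1]-xy[1])<rad)&(C[...,2]>zlo)&(C[...,2]<zhi)).astype(np.uint8)
    m=cv2.morphologyEx(m,cv2.MORPH_OPEN,np.ones((3,3)))
    n,l,st,_=cv2.connectedComponentsWithStats(m);i=1+np.argmax(st[1:,4]);mm=l==i
    P=C[mm];zt=np.median(P[:,2]);r=rect(P)
    q=rect(onplane(f,np.argwhere(mm)[:,::-1],zt if ztop is None else ztop))
    print('t %.1f'%s['time_s'],'n',len(P),'z %.1f'%zt,'depthrect',r.round(1),'rayrect',q.round(1),'box',st[i][:4],'tool xy',(R.T@(np.r_[q[:2],0]-p)).round(1)[:2],'tcp',p.round(1),'yaw %.1f'%y)
    return q
E
python3 - <<'E'
from h import *
wmeas((437,-224),15,35,fn='w1.png')
E
```

```text
Traceback (most recent call last):
  File "h.py", line 48, in wmeas
    n,l,st,_=cv2.connectedComponentsWithStats(m);i=1+np.argmax(st[1:,4]);mm=l==i
                                                     ~~~~~~~~~^^^^^^^^^^
ValueError: attempt to get argmax of an empty sequence
```

View pics/w1.png

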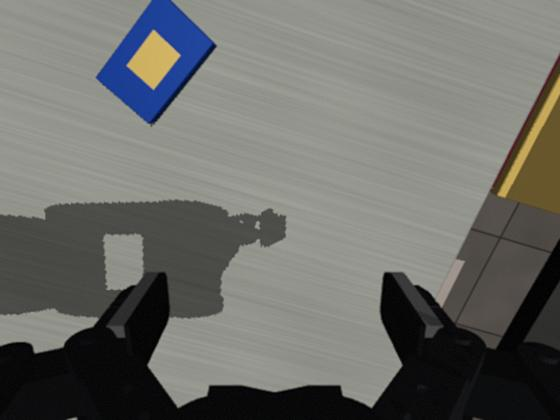

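The picture is unchanged: the move was refused because each row needs all six keys.

Request:
carry_out([
  {"x": 0.882, "y": -0.52, "z": 0.203, "wx": 0, "wy": 0, "wz": 0.222},
  {"x": 0.882, "y": -0.52, "z": 0.203, "wx": 0, "wy": 0, "wz": 0.222},
  {"x": 0.882, "y": -0.52, "z": 0.203, "wx": 0, "wy": 0, "wz": 0.222},
  {"x": 0.882, "y": -0.52, "z": 0.203, "wx": 0, "wy": 0, "wz": 0.222},
  {"x": 0.882, "y": -0.52, "z": 0.203, "wx": 0, "wy": 0, "wz": 0.222},
  {"x": 0.882, "y": -0.52, "z": 0.203, "wx": 0, "wy": 0, "wz": 0.222},
  {"x": 0.882, "y": -0.52, "z": 0.203, "wx": 0, "wy": 0, "wz": 0.222},
  {"x": 0.882, "y": -0.52, "z": 0.203, "wx": 0, "wy": 0, "wz": 0.222},
  {"x": 0.882, "y": -0.52, "z": 0.203, "wx": 0, "wy": 0, "wz": 0.222},
], hand=1, grip_force=60)

```text
time_s: 1.32
position: [437.0, -224.5, 150.1]
tool_rot: [[0.999, -0.052, -0.0], [-0.052, -0.999, -0.0], [-0.0, 0.0, -1.0]]
wrist_force: [0.2, -0.7, -0.0]
opening: 85.8
gripper_force: 0.0
```

Run:
```python
from h import *
q=wmeas((437,-224),15,35,fn='w1.png')
plan([(*q[:2],40,q[4]),(*q[:2],2,q[4],2)])
```

```text
t 1.4 n 9226 z 22.7 depthrect [ 437.4 -226.3   96.    60.    -3.4] rayrect [ 437.9 -226.4   96.1   59.7   -3.4] box [237 133  81 121] tool xy [1.1 1.4] tcp [ 436.8 -224.9  150.2] yaw -3.1
t 1.4 at [ 436.8 -224.9  150.2] yaw -3.1 open 85.1 F 0
call
  0
  rows
  4
  2x {x:0.003,y:0.003,z:0.276,wx:0.000,wy:-0.000,wz:0.004}
  2x {x:0.003,y:0.003,z:0.371,wx:0.000,wy:-0.000,wz:0.004}
```

View pics/w1.png

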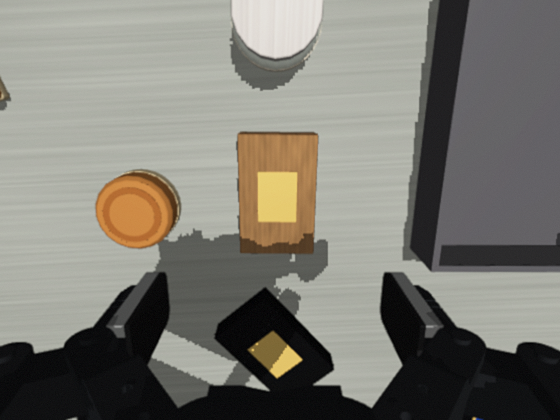

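The close view shows the brown carton with its label at (277,192). The black look-alike is at (272,335), the jar at (277,20) and a round at (137,208). I'll grasp the carton.

Request:
carry_out([
  {"x": 0.003, "y": 0.003, "z": 0.276, "wx": 0, "wy": 0, "wz": 0.004},
  {"x": 0.003, "y": 0.003, "z": 0.276, "wx": 0, "wy": 0, "wz": 0.004},
  {"x": 0.003, "y": 0.003, "z": 0.377, "wx": 0, "wy": 0, "wz": 0.004},
  {"x": 0.003, "y": 0.003, "z": 0.377, "wx": 0, "wy": 0, "wz": 0.004},
  {"x": 0.003, "y": 0.003, "z": 0.377, "wx": 0, "wy": 0, "wz": 0.004},
], hand=1)

```text
time_s: 2.0
position: [438.7, -226.5, 0.7]
tool_rot: [[0.998, -0.06, 0.001], [-0.06, -0.998, -0.001], [0.001, 0.001, -1.0]]
wrist_force: [0.1, -0.3, 0.2]
opening: 85.4
gripper_force: 0.0
```

Request:
carry_out([
  {"x": 0, "y": 0, "z": 0, "wx": 0, "wy": 0, "wz": 0},
  {"x": 0, "y": 0, "z": 0, "wx": 0, "wy": 0, "wz": 0},
  {"x": 0, "y": 0, "z": 0, "wx": 0, "wy": 0, "wz": 0},
  {"x": 0, "y": 0, "z": 0, "wx": 0, "wy": 0, "wz": 0},
], hand=0, grip_force=60)

```text
time_s: 2.5
position: [439.1, -226.1, 1.1]
tool_rot: [[0.998, -0.059, 0.002], [-0.059, -0.998, -0.001], [0.002, 0.001, -1.0]]
wrist_force: [-4.8, 0.2, 14.8]
opening: 58.2
gripper_force: 63.2
```

Run:
```python
from h import *
p,R,y,s=pose()
plan([(*p[:2],80,y),(432,60,110,12.9),(432,-30,110,12.9,1)])
```

```text
t 2.5 at [ 439.1 -226.1    1.1] yaw -3.4 open 58.2 F 63
call
  0
  rows
  8
  2x {x:0.000,y:0.000,z:-0.197,wx:0.001,wy:-0.001,wz:-0.000}
  5x {x:-0.059,y:-0.713,z:-0.273,wx:0.001,wy:-0.001,wz:-0.181}
  1x {x:-0.046,y:-0.488,z:-0.273,wx:0.001,wy:-0.001,wz:-0.181}
```

Run:
```python
from h import *
p,R,y,s=pose()
plan([(*p[:2],80,y,2),(457.7,0,150,12.9,6)])
```

```text
t 2.5 at [ 439.1 -226.1    1.1] yaw -3.4 open 58.2 F 63
call
  0
  rows
  8
  2x {x:0.000,y:0.000,z:-0.197,wx:0.001,wy:-0.001,wz:-0.000}
  6x {x:0.014,y:-0.567,z:-0.373,wx:0.001,wy:-0.001,wz:-0.181}
```

Request:
carry_out([
  {"x": 0, "y": 0, "z": -0.197, "wx": 0, "wy": 0, "wz": 0},
  {"x": 0, "y": 0, "z": -0.197, "wx": 0, "wy": 0, "wz": 0},
  {"x": 0.014, "y": -0.567, "z": -0.373, "wx": 0.001, "wy": -0.001, "wz": -0.181},
  {"x": 0.014, "y": -0.567, "z": -0.373, "wx": 0.001, "wy": -0.001, "wz": -0.181},
  {"x": 0.014, "y": -0.567, "z": -0.373, "wx": 0.001, "wy": -0.001, "wz": -0.181},
  {"x": 0.014, "y": -0.567, "z": -0.373, "wx": 0.001, "wy": -0.001, "wz": -0.181},
  {"x": 0.014, "y": -0.567, "z": -0.373, "wx": 0.001, "wy": -0.001, "wz": -0.181},
  {"x": 0.014, "y": -0.567, "z": -0.373, "wx": 0.001, "wy": -0.001, "wz": -0.181},
  {"x": 0.014, "y": -0.567, "z": -0.373, "wx": 0.001, "wy": -0.001, "wz": -0.181},
])

```text
time_s: 3.62
position: [457.0, -0.4, 148.1]
tool_rot: [[0.975, 0.222, -0.002], [0.222, -0.975, 0.001], [-0.002, -0.002, -1.0]]
wrist_force: [-0.5, 0.8, -1.5]
opening: 58.6
gripper_force: 67.4
```

Run:
```python
from h import *
f=snap('wrist','w2.png');p,R,y,s=pose()
print(s['opening'],s['gripper_force'],p.round(1),round(y,2),s['wrist_force'].round(1))
hsv=cv2.cvtColor(f['pixels'],cv2.COLOR_RGB2HSV);C=cloud(f)
b=((hsv[...,2]>200)&(hsv[...,1]<30)).astype(np.uint8)
n,l,st,c=cv2.connectedComponentsWithStats(b)
for i in range(1,n):
    if st[i,4]>1500:
        P=C[l==i];z=np.median(P[:,2]);q=rect(onplane(f,np.argwhere(l==i)[:,::-1],6))
        print(st[i],'z',z.round(1),q.round(1),rect(P).round(1))
# held carton: points between fingers
T=(C-p)@R
m=(abs(T[...,1])<45)&(abs(T[...,0])<70)&(T[...,2]<10)&(T[...,2]>-35)
cv2.imwrite('pics/m.png',m.astype(np.uint8)*255)
sel=T[m&(hsv[...,1]>60)&(hsv[...,2]>80)];print(len(sel),sel.min(0),sel.max(0),np.median(sel[:,2]))
```

```text
58.30576373090065 67.35071897506714 [ 4.571e+02 -4.000e-01  1.481e+02] 12.81 [ 0.9  0.4 -1.4]
[   73   119   111   138 11349] z 6.7 [431.5 112.1 113.8  77.9  12.6] [448.4  76.9 169.3 114.1 -70.3]
22061 [-44.31677219 -33.18238114 -24.38667074] [46.81466777 41.69210222 -4.91810132] -21.665495969581077
```

View pics/w2.png

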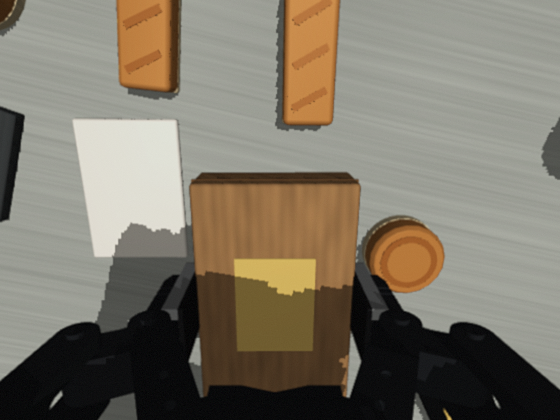

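Wrist view: the board is at (130,190) and the held carton sits square at (275,285). Its front edge gives an x offset of −1.2 mm, the same as the grasp measurement. Next I place it.

Run:
```python
from h import *
plan([(432.7,112.4,55,12.7,4),(432.7,112.4,7.5,12.7,4)],[(432.7,112.4,7.5,12.7,3),(432.7,112.4,156,12.7,5)])
```

```text
t 3.7 at [ 4.571e+02 -4.000e-01  1.481e+02] yaw 12.8 open 58.3 F 67
call
  0
  rows
  8
  4x {x:0.004,y:-0.288,z:0.233,wx:-0.001,wy:0.001,wz:0.001}
  4x {x:0.004,y:-0.288,z:0.352,wx:-0.001,wy:0.001,wz:0.001}
call
  1
  rows
  8
  3x {x:0.000,y:0.000,z:0.000,wx:0.000,wy:0.000,wz:0.000}
  5x {x:0.000,y:0.000,z:-0.371,wx:0.000,wy:0.000,wz:0.000}
```

Request:
carry_out([
  {"x": 0.004, "y": -0.288, "z": 0.233, "wx": -0.001, "wy": 0.001, "wz": 0.001},
  {"x": 0.004, "y": -0.288, "z": 0.233, "wx": -0.001, "wy": 0.001, "wz": 0.001},
  {"x": 0.004, "y": -0.288, "z": 0.233, "wx": -0.001, "wy": 0.001, "wz": 0.001},
  {"x": 0.004, "y": -0.288, "z": 0.233, "wx": -0.001, "wy": 0.001, "wz": 0.001},
  {"x": 0.004, "y": -0.288, "z": 0.33, "wx": -0.001, "wy": 0.001, "wz": 0.001},
  {"x": 0.004, "y": -0.288, "z": 0.352, "wx": -0.001, "wy": 0.001, "wz": 0.001},
  {"x": 0.004, "y": -0.288, "z": 0.352, "wx": -0.001, "wy": 0.001, "wz": 0.001},
  {"x": 0.004, "y": -0.288, "z": 0.352, "wx": -0.001, "wy": 0.001, "wz": 0.001},
])

```text
time_s: 4.68
position: [433.7, 112.9, 8.8]
tool_rot: [[0.975, 0.221, 0.001], [0.221, -0.975, 0.0], [0.002, -0.0, -1.0]]
wrist_force: [0.1, -0.0, -0.6]
opening: 58.8
gripper_force: 67.3
```

Run:
```python
from h import *
p,R,y,s=pose();print(s['wrist_force'])
plan([(432.7,112.4,p[2],12.7,3),(432.7,112.4,156,12.7,5)])
```

```text
[ 0.14525367 -0.03950558 -0.59587515]
t 4.7 at [433.7 112.9   8.8] yaw 12.8 open 58.8 F 67
call
  0
  rows
  8
  3x {x:-0.003,y:0.001,z:-0.000,wx:-0.000,wy:-0.001,wz:0.001}
  5x {x:-0.002,y:0.001,z:-0.368,wx:-0.000,wy:-0.001,wz:0.001}
```

Request:
carry_out([
  {"x": -0.003, "y": 0.001, "z": 0, "wx": 0, "wy": 0, "wz": 0},
  {"x": -0.003, "y": 0.001, "z": 0.004, "wx": 0, "wy": 0, "wz": 0},
  {"x": -0.003, "y": 0.001, "z": 0.004, "wx": 0, "wy": 0, "wz": 0},
])

```text
time_s: 5.05
position: [432.0, 112.6, 7.1]
tool_rot: [[0.975, 0.222, 0.001], [0.222, -0.975, 0.0], [0.001, 0.0, -1.0]]
wrist_force: [-3.8, -2.5, 14.6]
opening: 58.7
gripper_force: 69.2
```

Request:
carry_out([
  {"x": 0, "y": 0, "z": 0, "wx": 0, "wy": 0, "wz": 0},
  {"x": 0, "y": 0, "z": 0, "wx": 0, "wy": 0, "wz": 0},
  {"x": 0, "y": 0, "z": 0, "wx": 0, "wy": 0, "wz": 0},
  {"x": 0, "y": 0, "z": -0.37, "wx": 0, "wy": 0, "wz": 0},
  {"x": 0, "y": 0, "z": -0.37, "wx": 0, "wy": 0, "wz": 0},
  {"x": 0, "y": 0, "z": -0.37, "wx": 0, "wy": 0, "wz": 0},
  {"x": 0, "y": 0, "z": -0.37, "wx": 0, "wy": 0, "wz": 0},
  {"x": 0, "y": 0, "z": -0.37, "wx": 0, "wy": 0, "wz": 0},
], hand=1)

```text
time_s: 6.05
position: [431.3, 112.6, 153.3]
tool_rot: [[0.975, 0.222, -0.001], [0.222, -0.975, 0.0], [-0.001, -0.0, -1.0]]
wrist_force: [-0.4, -0.4, -0.3]
opening: 85.4
gripper_force: 0.0
```

```bash
cat >> h.py <<'E'
def boardmeas(f):
    # board outline: white outside plus everything inside its hull
    hsv=cv2.cvtColor(f['pixels'],cv2.COLOR_RGB2HSV)
    b=((hsv[...,2]>195)&(hsv[...,1]<30)).astype(np.uint8)
    n,l,st,c=cv2.connectedComponentsWithStats(b);i=1+np.argmax(st[1:,4])
    q=rect(onplane(f,np.argwhere(l==i)[:,::-1],6));print('board',q.round(1),st[i]);return q
E
python3 - <<'E'
from h import *
q=wmeas((432,112),20,40,fn='w3.png'); boardmeas(load('wrist'))
plan([(560,-60,156,20),(671,-224,150,25)])
E
```

```text
t 6.1 n 9401 z 28.8 depthrect [430.6 112.4  95.9  60.2  12.8] rayrect [431.2 112.6  95.4  59.7  12.8] box [234 135  82 121] tool xy [0.3 0.1] tcp [431.2 112.6 153. ] yaw 12.8
board [431.5 112.  114.6  78.6  12.6] [ 226  119  100  136 2884]
t 6.1 at [431.2 112.6 153. ] yaw 12.8 open 85.5 F 0
call
  0
  rows
  8
  4x {x:0.218,y:0.492,z:-0.008,wx:-0.000,wy:0.001,wz:-0.080}
  4x {x:0.398,y:0.953,z:0.006,wx:-0.000,wy:0.001,wz:-0.136}
```

View pics/w3.png

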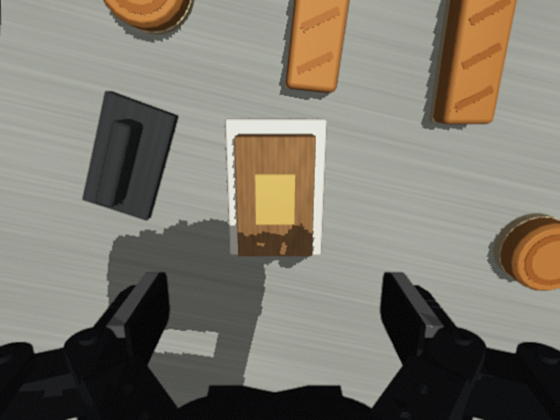

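Wrist view: the carton at (275,195) is centred on the board and aligned to within 0.6 mm and 0.2°. Next is carton c2.

Request:
carry_out([
  {"x": 0.218, "y": 0.492, "z": -0.008, "wx": 0, "wy": 0, "wz": -0.08},
  {"x": 0.218, "y": 0.492, "z": -0.008, "wx": 0, "wy": 0, "wz": -0.08},
  {"x": 0.218, "y": 0.492, "z": -0.008, "wx": 0, "wy": 0, "wz": -0.08},
  {"x": 0.398, "y": 0.953, "z": 0.006, "wx": 0, "wy": 0, "wz": -0.136},
  {"x": 0.398, "y": 0.953, "z": 0.006, "wx": 0, "wy": 0, "wz": -0.136},
  {"x": 0.398, "y": 0.953, "z": 0.006, "wx": 0, "wy": 0, "wz": -0.136},
  {"x": 0.398, "y": 0.953, "z": 0.006, "wx": 0, "wy": 0, "wz": -0.136},
  {"x": 0.398, "y": 0.953, "z": 0.006, "wx": 0, "wy": 0, "wz": -0.136},
  {"x": 0.398, "y": 0.953, "z": 0.006, "wx": 0, "wy": 0, "wz": -0.136},
])

```text
time_s: 7.22
position: [670.8, -223.1, 150.1]
tool_rot: [[0.906, 0.423, -0.002], [0.423, -0.906, 0.001], [-0.001, -0.002, -1.0]]
wrist_force: [-0.6, -0.1, -0.1]
opening: 85.5
gripper_force: 0.0
```

Run:
```python
from h import *
q=wmeas((671,-224),15,35)
plan([(*q[:2],45,q[4],2),(*q[:2],3,q[4],4)])
```

```text
t 7.3 n 9220 z 22.8 depthrect [ 671.7 -225.6   96.2   60.1   25.6] rayrect [ 672.3 -225.3   96.    59.7   25.7] box [238 134  81 120] tool xy [0.3 3.1] tcp [ 671.  -222.8  150.7] yaw 25.1
t 7.3 at [ 671.  -222.8  150.7] yaw 25.1 open 85.5 F 0
call
  0
  rows
  6
  2x {x:0.001,y:0.008,z:0.264,wx:-0.001,wy:0.001,wz:-0.007}
  4x {x:0.001,y:0.008,z:0.369,wx:-0.001,wy:0.001,wz:-0.007}
```

Request:
carry_out([
  {"x": 0.001, "y": 0.008, "z": 0.264, "wx": -0.001, "wy": 0.001, "wz": -0.007},
  {"x": 0.001, "y": 0.008, "z": 0.264, "wx": -0.001, "wy": 0.001, "wz": -0.007},
  {"x": 0.001, "y": 0.008, "z": 0.369, "wx": -0.001, "wy": 0.001, "wz": -0.007},
  {"x": 0.001, "y": 0.008, "z": 0.369, "wx": -0.001, "wy": 0.001, "wz": -0.007},
  {"x": 0.001, "y": 0.008, "z": 0.369, "wx": -0.001, "wy": 0.001, "wz": -0.007},
  {"x": 0.001, "y": 0.008, "z": 0.369, "wx": -0.001, "wy": 0.001, "wz": -0.007},
])

```text
time_s: 8.02
position: [674.5, -226.7, 6.7]
tool_rot: [[0.901, 0.434, 0.005], [0.434, -0.901, -0.002], [0.004, 0.004, -1.0]]
wrist_force: [-0.2, -0.4, 0.1]
opening: 85.6
gripper_force: 0.0
```

Request:
carry_out([
  {"x": 0, "y": 0, "z": 0, "wx": 0, "wy": 0, "wz": 0},
  {"x": 0, "y": 0, "z": 0, "wx": 0, "wy": 0, "wz": 0},
  {"x": 0, "y": 0, "z": 0, "wx": 0, "wy": 0, "wz": 0},
  {"x": 0, "y": 0, "z": 0, "wx": 0, "wy": 0, "wz": 0},
], hand=0, grip_force=60)

```text
time_s: 8.52
position: [673.9, -226.6, 5.7]
tool_rot: [[0.901, 0.433, 0.004], [0.433, -0.901, -0.001], [0.003, 0.003, -1.0]]
wrist_force: [-1.6, 1.6, 7.7]
opening: 58.1
gripper_force: 65.3
```

Run:
```python
from h import *
p,R,y,s=pose();print(s['wrist_force'])
off=R.T@(np.array([672.3,-225.3,0])-p);print('off',off.round(1))
T=yawR(12.8);t=np.array([431.2,112.6,0])-T@np.r_[off[0],0,0];print(t)
plan([(*p[:2],80,y,2),(560,-60,100,20,3),(*t[:2],100,12.8,5)])
```

```text
[-1.58767648  1.63121816  7.72837995]
off [-0.9 -1.9  5.7]
[432.09731426 112.8038648    0.        ]
t 8.5 at [ 673.9 -226.6    5.7] yaw 25.7 open 58.1 F 65
call
  0
  rows
  10
  2x {x:0.001,y:0.000,z:-0.186,wx:0.002,wy:-0.002,wz:-0.000}
  3x {x:-0.076,y:-0.498,z:-0.237,wx:0.002,wy:-0.002,wz:0.063}
  5x {x:-0.177,y:-1.026,z:-0.239,wx:0.001,wy:-0.002,wz:0.143}
```

Request:
carry_out([
  {"x": 0.001, "y": 0, "z": -0.186, "wx": 0, "wy": 0, "wz": 0},
  {"x": 0.001, "y": 0, "z": -0.186, "wx": 0, "wy": 0, "wz": 0},
  {"x": -0.076, "y": -0.498, "z": -0.237, "wx": 0.002, "wy": -0.002, "wz": 0.063},
  {"x": -0.076, "y": -0.498, "z": -0.237, "wx": 0.002, "wy": -0.002, "wz": 0.063},
  {"x": -0.076, "y": -0.498, "z": -0.237, "wx": 0.002, "wy": -0.002, "wz": 0.063},
  {"x": -0.17, "y": -0.77, "z": -0.3, "wx": 0.001, "wy": -0.002, "wz": 0.143},
  {"x": -0.17, "y": -0.77, "z": -0.3, "wx": 0.001, "wy": -0.002, "wz": 0.143},
  {"x": -0.17, "y": -0.77, "z": -0.3, "wx": 0.001, "wy": -0.002, "wz": 0.143},
  {"x": -0.17, "y": -0.77, "z": -0.3, "wx": 0.001, "wy": -0.002, "wz": 0.143},
])

```text
time_s: 9.65
position: [478.5, 21.9, 123.9]
tool_rot: [[0.975, 0.223, -0.0], [0.223, -0.975, -0.0], [-0.0, 0.0, -1.0]]
wrist_force: [-0.5, -1.1, -1.4]
opening: 58.6
gripper_force: 70.6
```

```bash
cat >> h.py <<'E'
def held(half=48,fn=None):
    """held carton in tool frame: front edge on its top, height of its top above the TCP"""
    f=snap('wrist',fn);p,R,y,s=pose();T=(cloud(f)-p)@R;hsv=cv2.cvtColor(f['pixels'],cv2.COLOR_RGB2HSV)
    m=(abs(T[...,1])<35)&(abs(T[...,0])<75)&(T[...,2]<12)&(T[...,2]>-40)&(hsv[...,1]>60)&(hsv[...,2]>80)
    S=T[m];zt=np.median(S[:,2]);t=S[abs(S[:,2]-zt)<4]
    fr=[np.percentile(t[abs(t[:,1]-c)<6][:,0],99.5) for c in(-20,0,20)]
    print('held n',len(S),'top %.1f'%zt,'front',np.round(fr,1),'ymin/max',np.percentile(t[:,1],[.5,99.5]).round(1),'centre x %.1f'%(np.mean(fr)-half),'open %.1f F %.0f'%(s['opening'],s['gripper_force']))
    return np.mean(fr)-half,zt
E
python3 - <<'E'
from h import *
c,zt=held()
T=yawR(12.8);t=np.array([431.2,112.6,0])-T@np.r_[c,0,0]
zrel=28+zt+22  # TCP-underside handled below
z=28-zt-22 if False else 28+(-22-zt)*-1
print('underside rel TCP (down +)',zt+22,'place TCP z',28+zt+22,t)
plan([(*t[:2],90,12.8,5),(*t[:2],90,12.8,4)])
E
```

```text
held n 27241 top -17.3 front [45.8 45.9 45.8] ymin/max [-30.   28.5] centre x -2.2 open 58.7 F 71
underside rel TCP (down +) 4.685723380650437 place TCP z 32.68572338065044 [433.32037628 113.08173767   0.        ]
t 9.7 at [478.9  21.4 123.7] yaw 12.8 open 58.7 F 71
call
  0
  rows
  9
  5x {x:-0.060,y:-0.249,z:0.084,wx:0.000,wy:0.000,wz:0.000}
  4x {x:-0.060,y:-0.249,z:0.084,wx:0.000,wy:0.000,wz:0.000}
```

Request:
carry_out([
  {"x": -0.062, "y": -0.249, "z": 0.084, "wx": 0, "wy": 0, "wz": 0},
  {"x": -0.062, "y": -0.249, "z": 0.084, "wx": 0, "wy": 0, "wz": 0},
  {"x": -0.062, "y": -0.249, "z": 0.12, "wx": 0, "wy": 0, "wz": 0},
  {"x": -0.062, "y": -0.249, "z": 0.21, "wx": 0, "wy": 0, "wz": 0},
  {"x": -0.062, "y": -0.249, "z": 0.21, "wx": 0, "wy": 0, "wz": 0},
  {"x": -0.062, "y": -0.249, "z": 0.21, "wx": 0, "wy": 0, "wz": 0},
  {"x": -0.062, "y": -0.249, "z": 0.21, "wx": 0, "wy": 0, "wz": 0},
  {"x": -0.062, "y": -0.249, "z": 0.21, "wx": 0, "wy": 0, "wz": 0},
])

```text
time_s: 10.7
position: [432.5, 113.3, 40.5]
tool_rot: [[0.975, 0.222, 0.0], [0.222, -0.975, 0.0], [0.0, -0.0, -1.0]]
wrist_force: [-0.2, -0.1, -1.4]
opening: 58.3
gripper_force: 70.5
```

Run:
```python
from h import *
plan([(432.5,112.9,37,12.8,2),(432.5,112.9,33.0,12.8,4)])
```

```text
t 10.7 at [432.5 113.3  40.5] yaw 12.8 open 58.3 F 71
call
  0
  rows
  6
  2x {x:-0.000,y:0.001,z:0.009,wx:-0.000,wy:-0.000,wz:-0.000}
  4x {x:-0.000,y:0.001,z:0.019,wx:-0.000,wy:-0.000,wz:-0.000}
```

Request:
carry_out([
  {"x": 0, "y": 0.001, "z": 0.009, "wx": 0, "wy": 0, "wz": 0},
  {"x": 0, "y": 0.001, "z": 0.014, "wx": 0, "wy": 0, "wz": 0},
  {"x": 0, "y": 0.001, "z": 0.018, "wx": 0, "wy": 0, "wz": 0},
  {"x": 0, "y": 0.001, "z": 0.018, "wx": 0, "wy": 0, "wz": 0},
  {"x": 0, "y": 0.001, "z": 0.018, "wx": 0, "wy": 0, "wz": 0},
])

```text
time_s: 11.32
position: [432.0, 113.0, 33.6]
tool_rot: [[0.975, 0.222, -0.001], [0.222, -0.975, -0.0], [-0.001, -0.0, -1.0]]
wrist_force: [-8.3, -1.6, 25.1]
opening: 58.1
gripper_force: 73.6
```

Request:
carry_out([
  {"x": 0, "y": 0, "z": 0, "wx": 0, "wy": 0, "wz": 0},
  {"x": 0, "y": 0, "z": 0, "wx": 0, "wy": 0, "wz": 0},
  {"x": 0, "y": 0, "z": 0, "wx": 0, "wy": 0, "wz": 0},
  {"x": 0, "y": 0, "z": -0.35, "wx": 0, "wy": 0, "wz": 0},
  {"x": 0, "y": 0, "z": -0.35, "wx": 0, "wy": 0, "wz": 0},
  {"x": 0, "y": 0, "z": -0.35, "wx": 0, "wy": 0, "wz": 0},
  {"x": 0, "y": 0, "z": -0.35, "wx": 0, "wy": 0, "wz": 0},
  {"x": 0, "y": 0, "z": -0.35, "wx": 0, "wy": 0, "wz": 0},
], hand=1)

```text
time_s: 12.32
position: [431.6, 112.9, 171.4]
tool_rot: [[0.975, 0.222, -0.003], [0.222, -0.975, -0.0], [-0.003, -0.0, -1.0]]
wrist_force: [-0.9, 0.3, -0.7]
opening: 85.2
gripper_force: 0.0
```

Run:
```python
from h import *
q=wmeas((432,112),42,60); boardmeas(load('wrist'))
plan([(677,121,155,22)])
```

```text
t 12.4 n 9573 z 50.8 depthrect [430.6 112.8  95.9  60.   12.8] rayrect [431.1 112.9  95.1  59.7  12.8] box [234 136  82 122] tool xy [ 0.2 -0. ] tcp [431.6 112.9 171.3] yaw 12.8
board [431.9 112.1 113.8  78.6  12.7] [ 229  118   95  128 1964]
t 12.4 at [431.6 112.9 171.3] yaw 12.8 open 85.3 F 0
call
  0
  rows
  5
  5x {x:0.603,y:0.116,z:0.039,wx:-0.000,wy:0.002,wz:-0.102}
```

Request:
carry_out([
  {"x": 0.603, "y": 0.116, "z": 0.039, "wx": 0, "wy": 0.002, "wz": -0.102},
  {"x": 0.603, "y": 0.116, "z": 0.039, "wx": 0, "wy": 0.002, "wz": -0.102},
  {"x": 0.603, "y": 0.116, "z": 0.039, "wx": 0, "wy": 0.002, "wz": -0.102},
  {"x": 0.603, "y": 0.116, "z": 0.039, "wx": 0, "wy": 0.002, "wz": -0.102},
  {"x": 0.603, "y": 0.116, "z": 0.039, "wx": 0, "wy": 0.002, "wz": -0.102},
  {"x": 0.603, "y": 0.116, "z": 0.039, "wx": 0, "wy": 0.002, "wz": -0.102},
  {"x": 0.603, "y": 0.116, "z": 0.039, "wx": 0, "wy": 0.002, "wz": -0.102},
])

```text
time_s: 13.25
position: [676.7, 121.3, 156.6]
tool_rot: [[0.927, 0.375, 0.001], [0.375, -0.927, 0.001], [0.001, -0.0, -1.0]]
wrist_force: [0.5, 0.3, 0.5]
opening: 85.3
gripper_force: 0.0
```

Run:
```python
from h import *
q=wmeas((677,121),15,35)
plan([(*q[:2],45,q[4],2),(*q[:2],2,q[4],5)])
```

```text
t 13.3 n 8870 z 22.8 depthrect [678.2 120.2  95.8  60.1  21.6] rayrect [678.7 120.4  95.8  59.7  21.6] box [238 132  79 118] tool xy [1.  1.6] tcp [676.9 121.3 157. ] yaw 22.0
t 13.3 at [676.9 121.3 157. ] yaw 22.0 open 85.2 F 0
call
  0
  rows
  7
  2x {x:0.003,y:0.004,z:0.280,wx:-0.000,wy:-0.001,wz:0.004}
  5x {x:0.003,y:0.004,z:0.387,wx:-0.000,wy:-0.001,wz:0.004}
```

Request:
carry_out([
  {"x": 0.001, "y": 0.004, "z": 0.28, "wx": 0, "wy": 0, "wz": 0.004},
  {"x": 0.001, "y": 0.004, "z": 0.28, "wx": 0, "wy": 0, "wz": 0.004},
  {"x": 0, "y": 0.004, "z": 0.387, "wx": 0, "wy": 0, "wz": 0.004},
  {"x": 0, "y": 0.004, "z": 0.387, "wx": 0, "wy": 0, "wz": 0.004},
  {"x": 0, "y": 0.004, "z": 0.387, "wx": 0, "wy": 0, "wz": 0.004},
  {"x": 0, "y": 0.004, "z": 0.387, "wx": 0, "wy": 0, "wz": 0.004},
])

```text
time_s: 14.05
position: [679.8, 120.1, 4.4]
tool_rot: [[0.93, 0.369, 0.005], [0.369, -0.93, 0.001], [0.006, 0.001, -1.0]]
wrist_force: [0.1, -0.5, -0.4]
opening: 85.3
gripper_force: 0.0
```

Request:
carry_out([
  {"x": 0, "y": 0, "z": 0, "wx": 0, "wy": 0, "wz": 0},
  {"x": 0, "y": 0, "z": 0, "wx": 0, "wy": 0, "wz": 0},
  {"x": 0, "y": 0, "z": 0, "wx": 0, "wy": 0, "wz": 0},
  {"x": 0, "y": 0, "z": 0, "wx": 0, "wy": 0, "wz": 0},
], hand=0, grip_force=60)

```text
time_s: 14.55
position: [679.2, 120.0, 3.3]
tool_rot: [[0.93, 0.369, 0.003], [0.369, -0.93, 0.001], [0.004, 0.0, -1.0]]
wrist_force: [-2.3, -0.2, 7.6]
opening: 58.4
gripper_force: 65.4
```

Run:
```python
from h import *
p,R,y,s=pose();print(s['wrist_force'])
off=R.T@(np.array([678.7,120.4,0])-p);print('off',off.round(1))
plan([(*p[:2],90,y,2),(520,30,120,12.8,6)])
```

```text
[-2.29418904 -0.23920837  7.58742068]
off [-0.3 -0.6  3.3]
t 14.6 at [679.2 120.    3.3] yaw 21.6 open 58.4 F 65
call
  0
  rows
  8
  2x {x:0.001,y:0.000,z:-0.217,wx:0.000,wy:-0.002,wz:-0.000}
  6x {x:-0.452,y:0.062,z:-0.293,wx:0.000,wy:-0.002,wz:0.098}
```

Request:
carry_out([
  {"x": 0.001, "y": 0, "z": -0.217, "wx": 0, "wy": -0.002, "wz": 0},
  {"x": 0.001, "y": 0, "z": -0.217, "wx": 0, "wy": -0.002, "wz": 0},
  {"x": -0.581, "y": -0.212, "z": -0.267, "wx": 0, "wy": -0.002, "wz": 0.098},
  {"x": -0.581, "y": -0.212, "z": -0.267, "wx": 0, "wy": -0.002, "wz": 0.098},
  {"x": -0.581, "y": -0.212, "z": -0.267, "wx": 0, "wy": -0.002, "wz": 0.098},
  {"x": -0.581, "y": -0.212, "z": -0.267, "wx": 0, "wy": -0.002, "wz": 0.098},
  {"x": -0.581, "y": -0.212, "z": -0.267, "wx": 0, "wy": -0.002, "wz": 0.098},
  {"x": -0.581, "y": -0.212, "z": -0.267, "wx": 0, "wy": -0.002, "wz": 0.098},
  {"x": -0.581, "y": -0.212, "z": -0.267, "wx": 0, "wy": -0.002, "wz": 0.098},
])

```text
time_s: 15.68
position: [432.2, 113.0, 108.4]
tool_rot: [[0.975, 0.221, -0.0], [0.221, -0.975, 0.0], [-0.0, -0.0, -1.0]]
wrist_force: [0.1, 0.5, -2.1]
opening: 58.3
gripper_force: 65.8
```

Run:
```python
from h import *
c,zt=held();c+=.8
T=yawR(12.8);t=np.array([431.2,112.7,0])-T@np.r_[c,0,0];z=50+zt+22;print(c,t,z)
plan([(*t[:2],z+7,12.8,5)])
```

```text
held n 30372 top -19.7 front [47.1 47.  47. ] ymin/max [-29.3  29.1] centre x -0.9 open 58.8 F 66
-0.14287806020093963 [431.33932745 112.73165442   0.        ] 52.25640693946307
t 15.7 at [432.  113.  108.2] yaw 12.8 open 58.8 F 66
call
  0
  rows
  5
  5x {x:-0.002,y:0.000,z:0.122,wx:-0.000,wy:0.000,wz:-0.000}
```

Request:
carry_out([
  {"x": -0.002, "y": 0, "z": 0.09, "wx": 0, "wy": 0, "wz": 0},
  {"x": -0.002, "y": 0, "z": 0.122, "wx": 0, "wy": 0, "wz": 0},
  {"x": -0.002, "y": 0, "z": 0.122, "wx": 0, "wy": 0, "wz": 0},
  {"x": -0.002, "y": 0, "z": 0.122, "wx": 0, "wy": 0, "wz": 0},
  {"x": -0.002, "y": 0, "z": 0.122, "wx": 0, "wy": 0, "wz": 0},
])

```text
time_s: 16.35
position: [430.7, 112.8, 60.1]
tool_rot: [[0.975, 0.222, 0.0], [0.222, -0.975, 0.0], [0.0, -0.0, -1.0]]
wrist_force: [-0.3, -0.1, -0.5]
opening: 58.6
gripper_force: 65.7
```

Run:
```python
from h import *
plan([(431.4,112.8,53.5,12.8,5)])
```

```text
t 16.4 at [430.7 112.8  60.1] yaw 12.8 open 58.6 F 66
call
  0
  rows
  5
  5x {x:0.002,y:0.000,z:0.017,wx:-0.000,wy:-0.000,wz:0.000}
```

Request:
carry_out([
  {"x": 0.002, "y": 0, "z": 0.008, "wx": 0, "wy": 0, "wz": 0},
  {"x": 0.002, "y": 0, "z": 0.013, "wx": 0, "wy": 0, "wz": 0},
  {"x": 0.002, "y": 0, "z": 0.016, "wx": 0, "wy": 0, "wz": 0},
  {"x": 0.002, "y": 0, "z": 0.016, "wx": 0, "wy": 0, "wz": 0},
  {"x": 0.002, "y": 0, "z": 0.016, "wx": 0, "wy": 0, "wz": 0},
])

```text
time_s: 16.98
position: [430.9, 112.9, 53.2]
tool_rot: [[0.975, 0.222, -0.001], [0.222, -0.975, -0.0], [-0.001, -0.0, -1.0]]
wrist_force: [-2.8, -0.8, 5.3]
opening: 58.6
gripper_force: 66.5
```

Request:
carry_out([
  {"x": 0, "y": 0, "z": 0, "wx": 0, "wy": 0, "wz": 0},
  {"x": 0, "y": 0, "z": 0, "wx": 0, "wy": 0, "wz": 0},
  {"x": 0, "y": 0, "z": 0, "wx": 0, "wy": 0, "wz": 0},
  {"x": 0, "y": 0, "z": -0.35, "wx": 0, "wy": 0, "wz": 0},
  {"x": 0, "y": 0, "z": -0.35, "wx": 0, "wy": 0, "wz": 0},
  {"x": 0, "y": 0, "z": -0.35, "wx": 0, "wy": 0, "wz": 0},
  {"x": 0, "y": 0, "z": -0.35, "wx": 0, "wy": 0, "wz": 0},
  {"x": 0, "y": 0, "z": -0.35, "wx": 0, "wy": 0, "wz": 0},
], hand=1)

```text
time_s: 17.98
position: [430.3, 112.8, 191.4]
tool_rot: [[0.975, 0.222, -0.004], [0.222, -0.975, -0.0], [-0.004, -0.0, -1.0]]
wrist_force: [-0.6, -0.9, -1.0]
opening: 85.5
gripper_force: 0.0
```

Run:
```python
from h import *
q=wmeas((432,112),64,82,fn='w4.png')
plan([(432,231,160,-7)])
```

```text
t 18.0 n 9739 z 72.7 depthrect [430.3 112.9  95.6  60.2  12.9] rayrect [430.7 113.   95.1  59.7  12.8] box [233 135  84 123] tool xy [ 1.2 -0. ] tcp [430.4 112.8 191.4] yaw 12.8
t 18.0 at [430.4 112.8 191.4] yaw 12.8 open 85.2 F 0
call
  0
  rows
  3
  3x {x:0.070,y:-0.287,z:0.078,wx:0.000,wy:0.003,wz:0.220}
```

Request:
carry_out([
  {"x": 0.07, "y": -0.287, "z": 0.078, "wx": 0, "wy": 0.003, "wz": 0.22},
  {"x": 0.07, "y": -0.287, "z": 0.078, "wx": 0, "wy": 0.003, "wz": 0.22},
  {"x": 0.07, "y": -0.287, "z": 0.078, "wx": 0, "wy": 0.003, "wz": 0.22},
  {"x": 0.07, "y": -0.287, "z": 0.078, "wx": 0, "wy": 0.003, "wz": 0.22},
  {"x": 0.07, "y": -0.287, "z": 0.078, "wx": 0, "wy": 0.003, "wz": 0.22},
], hand=0.6)

```text
time_s: 18.65
position: [432.8, 230.4, 161.3]
tool_rot: [[0.993, -0.122, 0.002], [-0.122, -0.993, -0.0], [0.002, 0.0, -1.0]]
wrist_force: [-0.9, -0.3, 0.4]
opening: 51.3
gripper_force: 0.0
```

Run:
```python
from h import *
q=wmeas((432,231),6,17,fn='w4.png')
b=wmeas((432,231),34,50)
plan([(*q[:2],60,q[4],2),(*q[:2],16,q[4],5)])
```

```text
t 18.7 n 5241 z 12.7 depthrect [432.2 231.8  89.7  54.   -7.1] rayrect [432.5 231.8  89.1  53.7  -7. ] box [240 137  67 105] tool xy [-1.1 -1.3] tcp [433.  230.3 161.6] yaw -7.0
t 18.8 n 1447 z 40.4 depthrect [432.8 231.7  62.9  13.5  -7.5] rayrect [433.5 231.6  63.1  13.4  -7.5] box [264 158  19  81] tool xy [-0.3 -1.2] tcp [433.1 230.3 161.7] yaw -7.0
t 18.8 at [433.1 230.3 161.7] yaw -7.0 open 51.4 F 0
call
  0
  rows
  7
  2x {x:-0.003,y:-0.003,z:0.254,wx:-0.000,wy:-0.002,wz:0.000}
  5x {x:-0.003,y:-0.003,z:0.364,wx:-0.000,wy:-0.002,wz:0.000}
```

View pics/w4.png

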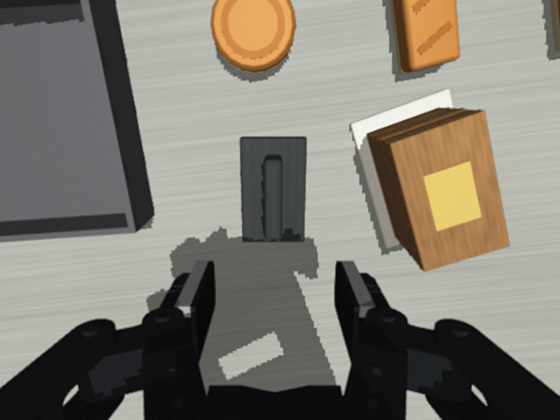

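Wrist view: the weight lies flat at (272,188) with its bar up, and the pile at (440,190) looks flush. I'll grasp the bar.

Request:
carry_out([
  {"x": -0.004, "y": -0.003, "z": 0.254, "wx": 0, "wy": -0.002, "wz": 0},
  {"x": -0.004, "y": -0.003, "z": 0.254, "wx": 0, "wy": -0.002, "wz": 0},
  {"x": -0.005, "y": -0.003, "z": 0.364, "wx": 0, "wy": -0.002, "wz": 0},
  {"x": -0.005, "y": -0.003, "z": 0.364, "wx": 0, "wy": -0.002, "wz": 0},
  {"x": -0.005, "y": -0.003, "z": 0.364, "wx": 0, "wy": -0.002, "wz": 0},
  {"x": -0.005, "y": -0.003, "z": 0.364, "wx": 0, "wy": -0.002, "wz": 0},
])

```text
time_s: 19.5
position: [432.7, 232.9, 18.0]
tool_rot: [[0.993, -0.122, 0.003], [-0.122, -0.993, 0.002], [0.003, -0.002, -1.0]]
wrist_force: [0.4, 0.1, 0.5]
opening: 50.9
gripper_force: 0.0
```

Request:
carry_out([
  {"x": 0, "y": 0, "z": 0, "wx": 0, "wy": 0, "wz": 0},
  {"x": 0, "y": 0, "z": 0, "wx": 0, "wy": 0, "wz": 0},
  {"x": 0, "y": 0, "z": 0, "wx": 0, "wy": 0, "wz": 0},
  {"x": 0, "y": 0, "z": 0, "wx": 0, "wy": 0, "wz": 0},
  {"x": 0, "y": 0, "z": 0, "wx": 0, "wy": 0, "wz": 0},
], hand=0, grip_force=90)

```text
time_s: 20.12
position: [431.9, 232.7, 17.0]
tool_rot: [[0.993, -0.122, 0.001], [-0.122, -0.993, 0.001], [0.001, -0.001, -1.0]]
wrist_force: [-2.9, -1.2, 10.7]
opening: 12.5
gripper_force: 88.8
```

Run:
```python
from h import *
p,R,y,s=pose();print(s['wrist_force'])
off=R.T@(np.array([432.6,231.8,0])-p);print('off',off.round(1))
c=off[0];T=yawR(12.8);t=np.array([431,112.8,0])-T@np.r_[c,0,0]
plan([(*p[:2],115,y,3),(*t[:2],115,12.8,4)])
```

```text
[-2.90386055 -1.24120719 10.70835964]
off [ 0.8  0.8 17. ]
t 20.1 at [431.9 232.7  17. ] yaw -7.0 open 12.5 F 89
call
  0
  rows
  7
  3x {x:0.000,y:-0.000,z:-0.245,wx:-0.001,wy:-0.001,wz:0.000}
  4x {x:0.033,y:0.298,z:-0.245,wx:-0.000,wy:-0.001,wz:-0.220}
```

Request:
carry_out([
  {"x": 0, "y": 0, "z": -0.245, "wx": 0, "wy": 0, "wz": 0},
  {"x": 0, "y": 0, "z": -0.245, "wx": 0, "wy": 0, "wz": 0},
  {"x": 0, "y": 0, "z": -0.245, "wx": 0, "wy": 0, "wz": 0},
  {"x": 0.033, "y": 0.298, "z": -0.245, "wx": 0, "wy": -0.001, "wz": -0.22},
  {"x": 0.033, "y": 0.298, "z": -0.245, "wx": 0, "wy": -0.001, "wz": -0.22},
  {"x": 0.033, "y": 0.298, "z": -0.245, "wx": 0, "wy": -0.001, "wz": -0.22},
  {"x": 0.033, "y": 0.298, "z": -0.245, "wx": 0, "wy": -0.001, "wz": -0.22},
  {"x": 0.033, "y": 0.298, "z": -0.245, "wx": 0, "wy": -0.001, "wz": -0.22},
  {"x": 0.033, "y": 0.298, "z": -0.245, "wx": 0, "wy": -0.001, "wz": -0.22},
])

```text
time_s: 21.25
position: [430.0, 113.2, 113.7]
tool_rot: [[0.975, 0.222, -0.002], [0.222, -0.975, 0.0], [-0.002, -0.001, -1.0]]
wrist_force: [-0.0, -0.2, -4.8]
opening: 11.9
gripper_force: 90.3
```

Run:
```python
from h import *
p,R,y,s=pose();print(s['opening'],s['gripper_force'],s['wrist_force'])
f=snap('wrist');T=(cloud(f)-p)@R
m=(abs(T[...,1])<35)&(T[...,0]<70)&(T[...,0]>-70)&(T[...,2]>-6)&(T[...,2]<14)
S=T[m];print(len(S),'plate top z rel TCP',np.median(S[:,2]).round(1),'front',np.percentile(S[:,0],99.5).round(1),'y',np.percentile(S[:,1],[.5,99.5]).round(1))
c=.8;t=np.array([431,112.8,0])-yawR(12.8)@np.r_[c,0,0];print(t)
plan([(*t[:2],93,12.8,4)])
```

```text
11.881651741025479 90.27438998222351 [-0.0171118  -0.16673208 -4.78280423]
10506 plate top z rel TCP 4.4 front 45.4 y [-26.8  26.4]
[430.21988052 112.6227612    0.        ]
t 21.3 at [430.1 113.2 113.8] yaw 12.9 open 12.3 F 90
call
  0
  rows
  4
  4x {x:0.000,y:0.001,z:0.052,wx:-0.001,wy:0.001,wz:0.001}
```

Request:
carry_out([
  {"x": 0, "y": 0.001, "z": 0.052, "wx": 0, "wy": 0, "wz": 0.001},
  {"x": 0, "y": 0.001, "z": 0.052, "wx": 0, "wy": 0, "wz": 0.001},
  {"x": 0, "y": 0.001, "z": 0.052, "wx": 0, "wy": 0, "wz": 0.001},
  {"x": 0, "y": 0.001, "z": 0.052, "wx": 0, "wy": 0, "wz": 0.001},
])

```text
time_s: 21.8
position: [430.6, 112.3, 93.9]
tool_rot: [[0.975, 0.22, -0.0], [0.22, -0.975, 0.001], [-0.0, -0.001, -1.0]]
wrist_force: [-0.6, 0.2, -3.8]
opening: 12.3
gripper_force: 90.1
```

Run:
```python
from h import *
plan([(430.2,112.7,89.3,12.8,4)])
```

```text
t 21.8 at [430.6 112.3  93.9] yaw 12.7 open 12.3 F 90
call
  0
  rows
  4
  4x {x:-0.001,y:-0.001,z:0.012,wx:-0.000,wy:0.000,wz:-0.001}
```

Request:
carry_out([
  {"x": -0.001, "y": -0.001, "z": 0.006, "wx": 0, "wy": 0, "wz": -0.001},
  {"x": -0.001, "y": -0.001, "z": 0.01, "wx": 0, "wy": 0, "wz": -0.001},
  {"x": -0.001, "y": -0.001, "z": 0.012, "wx": 0, "wy": 0, "wz": -0.001},
  {"x": -0.001, "y": -0.001, "z": 0.012, "wx": 0, "wy": 0, "wz": -0.001},
])

```text
time_s: 22.3
position: [429.7, 112.5, 89.0]
tool_rot: [[0.975, 0.222, -0.001], [0.222, -0.975, 0.0], [-0.001, -0.001, -1.0]]
wrist_force: [-3.5, -0.1, 6.5]
opening: 12.5
gripper_force: 92.1
```

Run:
```python
from h import *
p,R,y,s=pose();print(s['wrist_force'],p)
```

```text
[-3.5291394  -0.06257494  6.48422061] [429.71140983 112.49652418  89.01387363]
```

Request:
carry_out([
  {"x": 0, "y": 0, "z": 0, "wx": 0, "wy": 0, "wz": 0},
  {"x": 0, "y": 0, "z": 0, "wx": 0, "wy": 0, "wz": 0},
  {"x": 0, "y": 0, "z": 0, "wx": 0, "wy": 0, "wz": 0},
  {"x": 0, "y": 0, "z": 0, "wx": 0, "wy": 0, "wz": 0},
  {"x": 0, "y": 0, "z": -0.3, "wx": 0, "wy": 0, "wz": 0},
  {"x": 0, "y": 0, "z": -0.3, "wx": 0, "wy": 0, "wz": 0},
  {"x": 0, "y": 0, "z": -0.3, "wx": 0, "wy": 0, "wz": 0},
  {"x": 0, "y": 0, "z": -0.3, "wx": 0, "wy": 0, "wz": 0},
], hand=0.6)

```text
time_s: 23.3
position: [429.6, 112.4, 208.1]
tool_rot: [[0.975, 0.222, -0.002], [0.222, -0.975, 0.0], [-0.001, -0.001, -1.0]]
wrist_force: [-0.2, -0.2, -0.2]
opening: 51.1
gripper_force: 0.0
```

Run:
```python
from h import *
wmeas((431,113),78,90,fn='w5.png');wmeas((431,113),66,77);wmeas((431,113),106,120)
snap('top')
f=load('top');C,m,L=comps(f)
for k in('round1','round2','bar1','bar2','bar3'):
    u,v=SEED[k];l=L[v,u];r=rect(C[L==l]) if l else None;print(k,r if r is None else r.round(1))
plan([(556,230,160,0)])
```

```text
t 23.4 n 6137 z 84.7 depthrect [430.  112.7  90.1  54.   12.7] rayrect [430.4 112.8  89.4  53.7  12.8] box [238 138  74 114] tool xy [1.8 0. ] tcp [429.3 112.3 207.5] yaw 12.8
t 23.4 n 359 z 72.3 depthrect [473.7 129.4  45.6   4.8 -75.4] rayrect [473.3 129.2  45.5   5.2 -77.1] box [236 131  61   8] tool xy [47.4 -6.5] tcp [429.3 112.3 207.3] yaw 12.8
t 23.4 n 1750 z 112.4 depthrect [430.4 112.6  63.4  13.7  12.4] rayrect [431.1 113.   63.3  13.5  12.8] box [265 161  20  89] tool xy [ 2.6 -0.1] tcp [429.3 112.3 207.3] yaw 12.8
round1 [559.1 232.   60.   53.8 -81.8]
round2 [ 430.3 -112.7   57.5   57.1  -89. ]
bar1 [679.6   3.1  90.3  35.6   4.2]
bar2 None
bar3 [559.2  -0.   89.7  35.9  12.5]
t 23.5 at [429.4 112.4 207.4] yaw 12.8 open 51.2 F 0
call
  0
  rows
  3
  3x {x:0.374,y:-0.216,z:0.118,wx:-0.000,wy:0.002,wz:0.142}
```

View pics/w5.png

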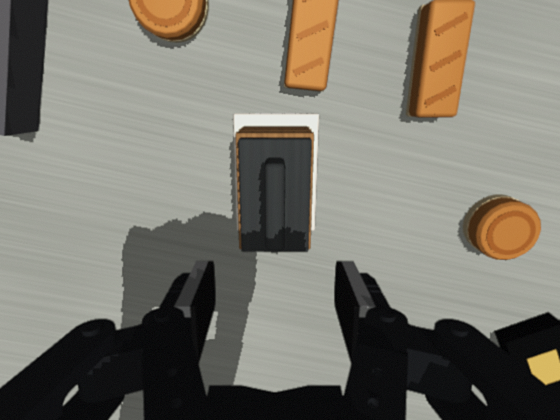

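Wrist view: the weight is square on the pile at (275,195), bar in line. Pile centre, weight and board agree within about 1 mm. Now the rounds.

Request:
carry_out([
  {"x": 0.374, "y": -0.216, "z": 0.118, "wx": 0, "wy": 0.002, "wz": 0.142},
  {"x": 0.374, "y": -0.216, "z": 0.118, "wx": 0, "wy": 0.002, "wz": 0.142},
  {"x": 0.374, "y": -0.216, "z": 0.118, "wx": 0, "wy": 0.002, "wz": 0.142},
  {"x": 0.374, "y": -0.216, "z": 0.118, "wx": 0, "wy": 0.002, "wz": 0.142},
  {"x": 0.374, "y": -0.216, "z": 0.118, "wx": 0, "wy": 0.002, "wz": 0.142},
], hand=1)

```text
time_s: 24.12
position: [555.9, 229.5, 160.3]
tool_rot: [[1.0, 0.001, 0.0], [0.001, -1.0, 0.0], [0.0, -0.0, -1.0]]
wrist_force: [0.1, 0.7, 0.8]
opening: 85.2
gripper_force: 0.0
```

Run:
```python
from h import *
q=wmeas((556,230),18,40)
plan([(q[0]-.5,q[1],55,0,2),(q[0]-1,q[1],4,0,5)])
```

```text
t 24.2 n 4250 z 29.0 depthrect [556.8 230.3  58.8  58.3  -1.2] rayrect [558.1 230.4  58.3  57.6   0. ] box [237 156  74  73] tool xy [ 2. -1.] tcp [555.9 229.3 161. ] yaw 0.0
t 24.2 at [555.9 229.3 161. ] yaw 0.0 open 85.2 F 0
call
  0
  rows
  7
  2x {x:0.004,y:-0.003,z:0.265,wx:-0.000,wy:-0.001,wz:0.000}
  5x {x:0.003,y:-0.003,z:0.392,wx:-0.000,wy:-0.001,wz:0.000}
```

Request:
carry_out([
  {"x": 0.004, "y": -0.003, "z": 0.265, "wx": 0, "wy": 0, "wz": 0},
  {"x": 0.004, "y": -0.003, "z": 0.265, "wx": 0, "wy": 0, "wz": 0},
  {"x": 0.002, "y": -0.003, "z": 0.392, "wx": 0, "wy": 0, "wz": 0},
  {"x": 0.002, "y": -0.003, "z": 0.392, "wx": 0, "wy": 0, "wz": 0},
  {"x": 0.002, "y": -0.003, "z": 0.392, "wx": 0, "wy": 0, "wz": 0},
])

```text
time_s: 24.8
position: [558.7, 231.2, 6.7]
tool_rot: [[1.0, 0.0, 0.004], [0.0, -1.0, 0.002], [0.004, -0.002, -1.0]]
wrist_force: [0.4, 0.1, -0.4]
opening: 85.6
gripper_force: 0.0
```

Request:
carry_out([
  {"x": 0, "y": 0, "z": 0, "wx": 0, "wy": 0, "wz": 0},
  {"x": 0, "y": 0, "z": 0, "wx": 0, "wy": 0, "wz": 0},
  {"x": 0, "y": 0, "z": 0, "wx": 0, "wy": 0, "wz": 0},
  {"x": 0, "y": 0, "z": 0, "wx": 0, "wy": 0, "wz": 0},
  {"x": 0, "y": 0, "z": -0.1, "wx": 0, "wy": 0, "wz": 0},
  {"x": 0, "y": 0, "z": -0.22, "wx": 0, "wy": 0, "wz": 0},
], hand=0, grip_force=60)

```text
time_s: 25.55
position: [557.1, 231.0, 93.8]
tool_rot: [[1.0, 0.0, 0.001], [0.0, -1.0, 0.001], [0.001, -0.001, -1.0]]
wrist_force: [-0.2, -0.2, -0.9]
opening: 57.8
gripper_force: 66.1
```

Request:
carry_out([
  {"x": 0, "y": -0.1, "z": 0, "wx": 0, "wy": 0, "wz": 0},
  {"x": -0.018, "y": -0.472, "z": 0, "wx": 0, "wy": 0, "wz": 0},
  {"x": -0.018, "y": -0.472, "z": 0, "wx": 0, "wy": 0, "wz": 0},
  {"x": -0.018, "y": -0.472, "z": 0, "wx": 0, "wy": 0, "wz": 0},
  {"x": -0.018, "y": -0.472, "z": 0, "wx": 0, "wy": 0, "wz": 0},
  {"x": -0.018, "y": -0.472, "z": 0, "wx": 0, "wy": 0, "wz": 0},
])

```text
time_s: 26.3
position: [550.3, 419.1, 92.9]
tool_rot: [[1.0, 0.0, 0.002], [0.0, -1.0, 0.001], [0.002, -0.001, -1.0]]
wrist_force: [-0.6, 0.5, -1.1]
opening: 57.4
gripper_force: 66.1
```

Run:
```python
from h import *
held(30)
plan([(550,419,50,-2,1),(550,419,11,-2,3)],[(550,419,11,-2,3),(550,419,100,-2,2),(500,150,210,0,5)])
```

```text
held n 18054 top -21.9 front [22.3 26.9 21.9] ymin/max [-27.8  26.9] centre x -6.3 open 57.3 F 66
t 26.4 at [550.5 418.9  92.9] yaw -0.0 open 57.3 F 66
call
  0
  rows
  4
  1x {x:-0.001,y:-0.000,z:0.107,wx:-0.000,wy:-0.001,wz:0.022}
  3x {x:-0.002,y:-0.000,z:0.205,wx:-0.000,wy:-0.001,wz:0.022}
call
  1
  rows
  10
  3x {x:0.000,y:0.000,z:0.000,wx:0.000,wy:0.000,wz:0.000}
  2x {x:0.000,y:0.000,z:-0.223,wx:0.000,wy:0.000,wz:0.000}
  5x {x:-0.101,y:0.676,z:-0.497,wx:0.000,wy:0.000,wz:-0.022}
```

Request:
carry_out([
  {"x": -0.001, "y": 0, "z": 0.107, "wx": 0, "wy": 0, "wz": 0.022},
  {"x": -0.002, "y": 0, "z": 0.203, "wx": 0, "wy": 0, "wz": 0.022},
  {"x": -0.002, "y": 0, "z": 0.203, "wx": 0, "wy": 0, "wz": 0.022},
  {"x": -0.002, "y": 0, "z": 0.203, "wx": 0, "wy": 0, "wz": 0.022},
])

```text
time_s: 26.85
position: [550.0, 419.2, 11.8]
tool_rot: [[0.999, -0.035, 0.002], [-0.035, -0.999, 0.001], [0.002, -0.001, -1.0]]
wrist_force: [0.3, -0.0, -1.2]
opening: 57.1
gripper_force: 79.1
```

Request:
carry_out([
  {"x": 0, "y": 0, "z": 0, "wx": 0, "wy": 0, "wz": 0},
  {"x": 0, "y": 0, "z": 0, "wx": 0, "wy": 0, "wz": 0},
  {"x": 0, "y": 0, "z": 0, "wx": 0, "wy": 0, "wz": 0},
  {"x": 0, "y": 0, "z": -0.15, "wx": 0, "wy": 0, "wz": 0},
  {"x": 0, "y": 0, "z": -0.3, "wx": 0, "wy": 0, "wz": 0},
  {"x": -0.101, "y": 0.676, "z": -0.497, "wx": 0, "wy": 0, "wz": -0.022},
  {"x": -0.101, "y": 0.676, "z": -0.497, "wx": 0, "wy": 0, "wz": -0.022},
  {"x": -0.101, "y": 0.676, "z": -0.497, "wx": 0, "wy": 0, "wz": -0.022},
  {"x": -0.101, "y": 0.676, "z": -0.497, "wx": 0, "wy": 0, "wz": -0.022},
  {"x": -0.101, "y": 0.676, "z": -0.497, "wx": 0, "wy": 0, "wz": -0.022},
], hand=1)

```text
time_s: 28.1
position: [499.2, 148.8, 211.0]
tool_rot: [[1.0, -0.001, 0.003], [-0.001, -1.0, 0.001], [0.003, -0.001, -1.0]]
wrist_force: [1.1, 0.3, 0.7]
opening: 85.5
gripper_force: 0.0
```

Run:
```python
from h import *
plan([(440,-112.7,195,0,5),(430,-112.7,160,0,3)])
```

```text
t 28.1 at [499.2 148.8 211. ] yaw -0.0 open 85.5 F 0
call
  0
  rows
  8
  5x {x:-0.147,y:0.654,z:0.039,wx:-0.001,wy:-0.002,wz:-0.001}
  3x {x:-0.173,y:0.654,z:0.126,wx:-0.001,wy:-0.002,wz:-0.001}
```

Request:
carry_out([
  {"x": -0.147, "y": 0.654, "z": 0.039, "wx": 0, "wy": -0.002, "wz": 0},
  {"x": -0.147, "y": 0.654, "z": 0.039, "wx": 0, "wy": -0.002, "wz": 0},
  {"x": -0.147, "y": 0.654, "z": 0.039, "wx": 0, "wy": -0.002, "wz": 0},
  {"x": -0.147, "y": 0.654, "z": 0.039, "wx": 0, "wy": -0.002, "wz": 0},
  {"x": -0.173, "y": 0.654, "z": 0.126, "wx": 0, "wy": -0.002, "wz": 0},
  {"x": -0.173, "y": 0.654, "z": 0.126, "wx": 0, "wy": -0.002, "wz": 0},
  {"x": -0.173, "y": 0.654, "z": 0.126, "wx": 0, "wy": -0.002, "wz": 0},
])

```text
time_s: 28.98
position: [431.4, -110.2, 160.0]
tool_rot: [[1.0, 0.001, -0.0], [0.001, -1.0, 0.001], [-0.0, -0.001, -1.0]]
wrist_force: [0.9, 0.3, 0.6]
opening: 85.7
gripper_force: 0.0
```

Run:
```python
from h import *
q=wmeas((430,-112.7),18,40)
plan([(q[0]-.5,q[1],55,0,2),(q[0]-1,q[1],4,0,5)])
```

```text
t 29.0 n 4251 z 29.0 depthrect [ 431.2 -114.7   58.8   58.7   63.3] rayrect [ 432.4 -114.4   58.4   58.1   45.4] box [244 157  74  74] tool xy [0.6 4.4] tcp [ 431.7 -110.1  160.2] yaw 0.1
t 29.0 at [ 431.7 -110.1  160.2] yaw 0.1 open 85.2 F 0
call
  0
  rows
  7
  2x {x:0.000,y:0.011,z:0.263,wx:-0.000,wy:-0.000,wz:0.001}
  5x {x:-0.001,y:0.011,z:0.390,wx:-0.000,wy:-0.000,wz:0.001}
```

Request:
carry_out([
  {"x": 0, "y": 0.006, "z": 0.263, "wx": 0, "wy": 0, "wz": 0},
  {"x": 0, "y": 0.006, "z": 0.263, "wx": 0, "wy": 0, "wz": 0},
  {"x": -0.002, "y": 0.006, "z": 0.39, "wx": 0, "wy": 0, "wz": 0},
  {"x": -0.002, "y": 0.006, "z": 0.39, "wx": 0, "wy": 0, "wz": 0},
  {"x": -0.002, "y": 0.006, "z": 0.39, "wx": 0, "wy": 0, "wz": 0},
])

```text
time_s: 29.65
position: [431.1, -112.8, 4.9]
tool_rot: [[1.0, 0.001, 0.001], [0.001, -1.0, 0.0], [0.001, -0.0, -1.0]]
wrist_force: [0.6, 0.5, 0.5]
opening: 85.3
gripper_force: 0.0
```

Request:
carry_out([
  {"x": 0, "y": 0, "z": 0, "wx": 0, "wy": 0, "wz": 0},
  {"x": 0, "y": 0, "z": 0, "wx": 0, "wy": 0, "wz": 0},
  {"x": 0, "y": 0, "z": 0, "wx": 0, "wy": 0, "wz": 0},
  {"x": 0, "y": 0, "z": 0, "wx": 0, "wy": 0, "wz": 0},
  {"x": 0, "y": 0, "z": -0.1, "wx": 0, "wy": 0, "wz": 0},
  {"x": 0, "y": 0, "z": -0.25, "wx": 0, "wy": 0, "wz": 0},
  {"x": 0, "y": 0, "z": -0.37, "wx": 0, "wy": 0, "wz": 0},
  {"x": 0, "y": 0, "z": -0.37, "wx": 0, "wy": 0, "wz": 0},
], hand=0, grip_force=60)

```text
time_s: 30.65
position: [431.6, -113.6, 155.0]
tool_rot: [[1.0, 0.001, 0.006], [0.001, -1.0, -0.002], [0.006, 0.002, -1.0]]
wrist_force: [-0.0, 0.2, -2.1]
opening: 57.6
gripper_force: 66.3
```

Run:
```python
from h import *
held(30)
plan([(535,60,152,0,4),(530,220,152,0,4)],[(471,417,100,-2,5)])
```

```text
held n 16656 top -25.5 front [25.4 30.4 25.7] ymin/max [-27.1  26.6] centre x -2.8 open 57.3 F 66
t 30.7 at [ 430.5 -113.2  152.8] yaw 0.0 open 57.3 F 66
call
  0
  rows
  8
  4x {x:0.262,y:-0.433,z:0.003,wx:0.000,wy:-0.002,wz:0.000}
  4x {x:0.249,y:-0.833,z:0.002,wx:0.000,wy:-0.002,wz:0.000}
call
  1
  rows
  5
  5x {x:-0.147,y:-0.492,z:0.130,wx:0.000,wy:0.000,wz:0.022}
```

Request:
carry_out([
  {"x": 0.262, "y": -0.433, "z": 0.003, "wx": 0, "wy": -0.002, "wz": 0},
  {"x": 0.262, "y": -0.433, "z": 0.003, "wx": 0, "wy": -0.002, "wz": 0},
  {"x": 0.262, "y": -0.433, "z": 0.003, "wx": 0, "wy": -0.002, "wz": 0},
  {"x": 0.249, "y": -0.833, "z": 0.002, "wx": 0, "wy": -0.002, "wz": 0},
  {"x": 0.249, "y": -0.833, "z": 0.002, "wx": 0, "wy": -0.002, "wz": 0},
  {"x": 0.249, "y": -0.833, "z": 0.002, "wx": 0, "wy": -0.002, "wz": 0},
  {"x": 0.249, "y": -0.833, "z": 0.002, "wx": 0, "wy": -0.002, "wz": 0},
])

```text
time_s: 31.58
position: [528.1, 222.8, 148.8]
tool_rot: [[1.0, 0.004, -0.006], [0.004, -1.0, 0.0], [-0.006, -0.0, -1.0]]
wrist_force: [0.6, -0.6, -0.3]
opening: 57.4
gripper_force: 66.3
```

Run:
```python
from h import *
plan([(471,417,100,-2,5)])
```

```text
t 31.6 at [528.1 222.8 148.8] yaw 0.2 open 57.4 F 66
call
  0
  rows
  5
  5x {x:-0.140,y:-0.486,z:0.123,wx:-0.000,wy:0.004,wz:0.025}
```

Request:
carry_out([
  {"x": -0.14, "y": -0.486, "z": 0.123, "wx": 0, "wy": 0.004, "wz": 0.025},
  {"x": -0.14, "y": -0.486, "z": 0.123, "wx": 0, "wy": 0.004, "wz": 0.025},
  {"x": -0.14, "y": -0.486, "z": 0.123, "wx": 0, "wy": 0.004, "wz": 0.025},
  {"x": -0.14, "y": -0.486, "z": 0.123, "wx": 0, "wy": 0.004, "wz": 0.025},
  {"x": -0.14, "y": -0.486, "z": 0.123, "wx": 0, "wy": 0.004, "wz": 0.025},
  {"x": -0.14, "y": -0.486, "z": 0.123, "wx": 0, "wy": 0.004, "wz": 0.025},
])

```text
time_s: 32.33
position: [473.6, 413.1, 101.5]
tool_rot: [[0.999, -0.04, 0.002], [-0.04, -0.999, 0.0], [0.002, -0.0, -1.0]]
wrist_force: [0.4, -1.8, 0.1]
opening: 57.5
gripper_force: 66.3
```

Run:
```python
from h import *
c,zt=held(30)
wmeas((550,419),24,42)
z=5+28+zt+.5;print(z)
plan([(471,417,50,-2,1),(471,417,z,-2,3)],[(471,417,z,-2,3),(471,417,100,-2,2),(556.6,240,160,7,4)])
```

```text
held n 18458 top -23.0 front [24.4 29.  24.2] ymin/max [-27.6  27.4] centre x -4.1 open 57.7 F 66
t 32.4 n 8895 z 34.1 depthrect [547.7 419.4  59.1  58.5  87.4] rayrect [547.7 419.2  57.6  57.2  87.7] box [207  42 104 109] tool xy [73.4 -8.8] tcp [473.7 413.3 101.9] yaw -2.3
10.495213856464652
t 32.4 at [473.7 413.3 101.9] yaw -2.3 open 57.2 F 66
call
  0
  rows
  4
  1x {x:-0.008,y:-0.009,z:0.130,wx:-0.001,wy:-0.001,wz:-0.004}
  3x {x:-0.008,y:-0.009,z:0.229,wx:-0.001,wy:-0.001,wz:-0.004}
call
  1
  rows
  9
  3x {x:0.000,y:0.000,z:0.000,wx:0.000,wy:0.000,wz:0.000}
  2x {x:0.000,y:0.000,z:-0.224,wx:0.000,wy:0.000,wz:0.000}
  4x {x:0.229,y:0.435,z:-0.374,wx:0.000,wy:0.000,wz:-0.100}
```

Request:
carry_out([
  {"x": -0.006, "y": -0.006, "z": 0.13, "wx": 0, "wy": 0, "wz": 0},
  {"x": -0.006, "y": -0.006, "z": 0.227, "wx": 0, "wy": 0, "wz": 0},
  {"x": -0.006, "y": -0.006, "z": 0.227, "wx": 0, "wy": 0, "wz": 0},
  {"x": -0.006, "y": -0.006, "z": 0.227, "wx": 0, "wy": 0, "wz": 0},
])

```text
time_s: 32.92
position: [471.4, 416.7, 11.5]
tool_rot: [[0.999, -0.04, 0.002], [-0.04, -0.999, 0.001], [0.002, -0.001, -1.0]]
wrist_force: [0.8, -0.5, -1.1]
opening: 57.7
gripper_force: 79.4
```

Request:
carry_out([
  {"x": 0, "y": 0, "z": 0, "wx": 0, "wy": 0, "wz": 0},
  {"x": 0, "y": 0, "z": 0, "wx": 0, "wy": 0, "wz": 0},
  {"x": 0, "y": 0, "z": 0, "wx": 0, "wy": 0, "wz": 0},
  {"x": 0, "y": 0, "z": -0.15, "wx": 0, "wy": 0, "wz": 0},
  {"x": 0, "y": 0, "z": -0.3, "wx": 0, "wy": 0, "wz": 0},
  {"x": 0.229, "y": 0.435, "z": -0.4, "wx": 0, "wy": 0, "wz": -0.1},
  {"x": 0.229, "y": 0.435, "z": -0.4, "wx": 0, "wy": 0, "wz": -0.1},
  {"x": 0.229, "y": 0.435, "z": -0.4, "wx": 0, "wy": 0, "wz": -0.1},
  {"x": 0.229, "y": 0.435, "z": -0.4, "wx": 0, "wy": 0, "wz": -0.1},
], hand=1)

```text
time_s: 34.05
position: [556.9, 236.8, 172.0]
tool_rot: [[0.993, 0.115, 0.004], [0.115, -0.993, 0.001], [0.004, -0.001, -1.0]]
wrist_force: [0.3, 0.0, 0.2]
opening: 85.1
gripper_force: 0.0
```

Run:
```python
from h import *
f=snap('top','top1.png');C,m,L=comps(f)
for k in('bar1','bar2','bar3'):
    u,v=SEED[k];l=L[v,u];r=rect(C[L==l]) if l else None;print(k,r if r is None else r.round(1))
P=C[(abs(C[...,0]-510)<65)&(abs(C[...,1]-420)<65)&(C[...,2]>25)&(C[...,2]<42)];print(len(P),np.median(P[:,2]),rect(P))
plan([(556.6,111,160,7,4)])
```

```text
bar1 [679.3   3.2  91.1  35.7   4.3]
bar2 [557.9 111.6  89.2  35.9   6.8]
bar3 [559.5   0.   89.3  35.9  12.5]
23 32.9446331391257 [456.4069519  430.81393433  18.63186646  11.66281033   5.76061392]
t 34.1 at [556.7 237.1 171.8] yaw 6.6 open 85.8 F 0
call
  0
  rows
  4
  4x {x:-0.037,y:0.313,z:0.029,wx:-0.000,wy:-0.002,wz:-0.004}
```

View pics/top1.png

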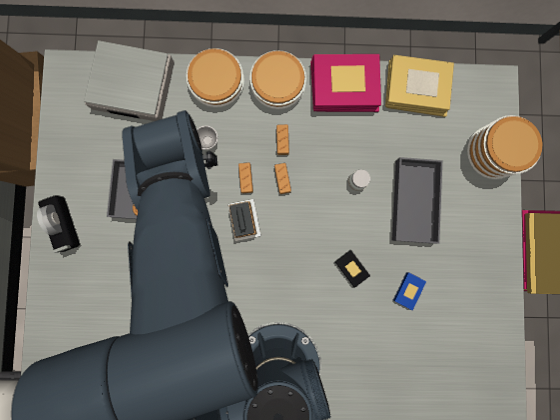

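Top view: three bars remain at (283,139), (246,178) and (283,178), and the pile is at (244,220). The arm hides most of the square crate. On to bar2.

Request:
carry_out([
  {"x": -0.037, "y": 0.313, "z": 0.029, "wx": 0, "wy": -0.002, "wz": -0.004},
  {"x": -0.037, "y": 0.313, "z": 0.029, "wx": 0, "wy": -0.002, "wz": -0.004},
  {"x": -0.037, "y": 0.313, "z": 0.029, "wx": 0, "wy": -0.002, "wz": -0.004},
  {"x": -0.037, "y": 0.313, "z": 0.029, "wx": 0, "wy": -0.002, "wz": -0.004},
  {"x": -0.037, "y": 0.313, "z": 0.029, "wx": 0, "wy": -0.002, "wz": -0.004},
], hand=0.7)

```text
time_s: 34.72
position: [555.3, 115.2, 159.2]
tool_rot: [[0.992, 0.126, -0.001], [0.126, -0.992, 0.001], [-0.001, -0.001, -1.0]]
wrist_force: [-0.6, -1.1, -0.3]
opening: 59.5
gripper_force: 0.0
```

Run:
```python
from h import *
q=wmeas((557,111),18,40)
plan([(q[0]-.5,q[1],55,q[4],2),(q[0]-1,q[1],4,q[4],4)],[(q[0],q[1],4,q[4],4),(q[0],q[1],90,q[4],3)],[(520,-80,90,7,4),(520,-240,120,20,3),(502+68,-400,120,40,3)])
```

```text
t 34.8 n 5000 z 28.6 depthrect [558.5 110.7  90.2  36.    7.1] rayrect [559.8 110.9  89.3  35.4   7.1] box [258 133  48 112] tool xy [4.  4.9] tcp [555.3 115.1 159.2] yaw 7.2
t 34.8 at [555.3 115.1 159.2] yaw 7.2 open 59.8 F 0
call
  0
  rows
  6
  2x {x:0.009,y:0.012,z:0.261,wx:-0.000,wy:0.001,wz:0.001}
  4x {x:0.008,y:0.012,z:0.388,wx:-0.000,wy:0.001,wz:0.001}
call
  1
  rows
  7
  4x {x:0.002,y:0.000,z:0.000,wx:0.000,wy:0.000,wz:0.000}
  3x {x:0.002,y:0.000,z:-0.215,wx:0.000,wy:0.000,wz:0.000}
call
  2
  rows
  10
  4x {x:-0.158,y:0.461,z:0.000,wx:0.000,wy:0.000,wz:0.001}
  3x {x:-0.207,y:0.858,z:-0.075,wx:0.000,wy:0.000,wz:-0.143}
  3x {x:-0.133,y:1.271,z:-0.075,wx:0.000,wy:0.000,wz:-0.365}
```

Request:
carry_out([
  {"x": 0.007, "y": 0.004, "z": 0.261, "wx": 0, "wy": 0, "wz": 0.001},
  {"x": 0.007, "y": 0.004, "z": 0.261, "wx": 0, "wy": 0, "wz": 0.001},
  {"x": 0.006, "y": 0.004, "z": 0.388, "wx": 0, "wy": 0, "wz": 0.001},
  {"x": 0.006, "y": 0.004, "z": 0.388, "wx": 0, "wy": 0, "wz": 0.001},
  {"x": 0.006, "y": 0.004, "z": 0.388, "wx": 0, "wy": 0, "wz": 0.001},
])

```text
time_s: 35.4
position: [558.8, 113.0, 5.7]
tool_rot: [[0.992, 0.123, 0.001], [0.123, -0.992, 0.001], [0.001, -0.001, -1.0]]
wrist_force: [0.4, -0.3, 0.2]
opening: 59.7
gripper_force: 0.0
```

Request:
carry_out([
  {"x": 0, "y": 0, "z": 0, "wx": 0, "wy": 0, "wz": 0},
  {"x": 0, "y": 0, "z": 0, "wx": 0, "wy": 0, "wz": 0},
  {"x": 0, "y": 0, "z": 0, "wx": 0, "wy": 0, "wz": 0},
  {"x": 0, "y": 0, "z": 0, "wx": 0, "wy": 0, "wz": 0},
  {"x": 0, "y": 0, "z": -0.1, "wx": 0, "wy": 0, "wz": 0},
  {"x": 0, "y": 0, "z": -0.22, "wx": 0, "wy": 0, "wz": 0},
  {"x": 0, "y": 0, "z": -0.22, "wx": 0, "wy": 0, "wz": 0},
], hand=0, grip_force=60)

```text
time_s: 36.28
position: [560.1, 112.7, 96.4]
tool_rot: [[0.992, 0.123, 0.007], [0.123, -0.992, 0.001], [0.007, -0.0, -1.0]]
wrist_force: [-0.1, 0.2, -1.4]
opening: 34.9
gripper_force: 60.6
```

Request:
carry_out([
  {"x": -0.03, "y": 0.2, "z": -0.02, "wx": 0, "wy": 0, "wz": -0.05},
  {"x": -0.14, "y": 0.841, "z": -0.045, "wx": 0, "wy": 0, "wz": -0.894},
  {"x": -0.14, "y": 0.841, "z": -0.045, "wx": 0, "wy": 0, "wz": -0.894},
  {"x": -0.14, "y": 0.841, "z": -0.045, "wx": 0, "wy": 0, "wz": -0.894},
  {"x": -0.14, "y": 0.841, "z": -0.045, "wx": 0, "wy": 0, "wz": -0.894},
  {"x": -0.14, "y": 0.841, "z": -0.045, "wx": 0, "wy": 0, "wz": -0.894},
  {"x": -0.14, "y": 0.841, "z": -0.045, "wx": 0, "wy": 0, "wz": -0.894},
  {"x": -0.14, "y": 0.841, "z": -0.045, "wx": 0, "wy": 0, "wz": -0.894},
  {"x": -0.14, "y": 0.841, "z": -0.045, "wx": 0, "wy": 0, "wz": -0.894},
  {"x": -0.14, "y": 0.841, "z": -0.045, "wx": 0, "wy": 0, "wz": -0.894},
])

```text
time_s: 37.52
position: [543.3, -228.2, 109.4]
tool_rot: [[0.044, 0.999, -0.002], [0.999, -0.044, 0.001], [0.001, -0.002, -1.0]]
wrist_force: [0.7, 0.4, -0.3]
opening: 34.7
gripper_force: 60.7
```

Run:
```python
from h import *
held(45)
plan([(570,-411.7,105,87.6,5)])
```

```text
held n 18684 top -22.3 front [43.9 44.3 43.8] ymin/max [-17.9  17. ] centre x -1.0 open 34.5 F 61
t 37.6 at [ 543.4 -228.3  109.5] yaw 87.4 open 34.5 F 61
call
  0
  rows
  5
  5x {x:-0.455,y:0.087,z:0.011,wx:-0.001,wy:-0.000,wz:-0.002}
```

Request:
carry_out([
  {"x": -0.455, "y": 0.087, "z": 0.011, "wx": 0, "wy": 0, "wz": 0.002},
  {"x": -0.455, "y": 0.087, "z": 0.011, "wx": 0, "wy": 0, "wz": 0.002},
  {"x": -0.455, "y": 0.087, "z": 0.011, "wx": 0, "wy": 0, "wz": 0.002},
  {"x": -0.455, "y": 0.087, "z": 0.011, "wx": 0, "wy": 0, "wz": 0.002},
  {"x": -0.455, "y": 0.087, "z": 0.011, "wx": 0, "wy": 0, "wz": 0.002},
  {"x": -0.455, "y": 0.087, "z": 0.12, "wx": 0, "wy": 0, "wz": 0.002},
  {"x": -0.455, "y": 0.087, "z": 0.12, "wx": 0, "wy": 0, "wz": 0.002},
])

```text
time_s: 38.45
position: [569.0, -409.1, 58.9]
tool_rot: [[0.046, 0.999, -0.006], [0.999, -0.046, 0.005], [0.004, -0.006, -1.0]]
wrist_force: [-0.1, -1.1, -1.5]
opening: 34.8
gripper_force: 60.6
```

Run:
```python
from h import *
held(45)
plan([(570,-411.7,11.3,87.6,4)],[(570,-411.7,11.3,87.6,3),(570,-411.7,120,87.6,3),(556,-212,150,30,4)])
```

```text
held n 19494 top -20.0 front [45.2 45.4 44.4] ymin/max [-18.9  16.1] centre x -0.0 open 34.9 F 61
t 38.5 at [ 570.1 -410.1   61.3] yaw 87.4 open 34.9 F 61
call
  0
  rows
  4
  4x {x:-0.004,y:0.000,z:0.125,wx:-0.002,wy:-0.001,wz:-0.003}
call
  1
  rows
  10
  3x {x:0.000,y:0.000,z:0.000,wx:0.000,wy:0.000,wz:0.000}
  3x {x:0.000,y:0.000,z:-0.272,wx:0.000,wy:0.000,wz:0.000}
  4x {x:0.497,y:-0.056,z:-0.347,wx:0.000,wy:0.000,wz:0.640}
```

Request:
carry_out([
  {"x": -0.003, "y": 0, "z": 0.1, "wx": 0, "wy": 0, "wz": 0},
  {"x": -0.003, "y": 0, "z": 0.124, "wx": 0, "wy": 0, "wz": 0},
  {"x": -0.003, "y": 0, "z": 0.124, "wx": 0, "wy": 0, "wz": 0},
  {"x": -0.003, "y": 0, "z": 0.124, "wx": 0, "wy": 0, "wz": 0},
])

```text
time_s: 39.0
position: [571.0, -413.3, 14.0]
tool_rot: [[0.047, 0.999, 0.0], [0.999, -0.047, -0.001], [-0.001, 0.001, -1.0]]
wrist_force: [-1.0, 1.0, -1.3]
opening: 34.8
gripper_force: 60.8
```

Request:
carry_out([
  {"x": 0, "y": 0, "z": 0, "wx": 0, "wy": 0, "wz": 0},
  {"x": 0, "y": 0, "z": 0, "wx": 0, "wy": 0, "wz": 0},
  {"x": 0, "y": 0, "z": 0, "wx": 0, "wy": 0, "wz": 0},
  {"x": 0, "y": 0, "z": -0.15, "wx": 0, "wy": 0, "wz": 0},
  {"x": 0, "y": 0, "z": -0.3, "wx": 0, "wy": 0, "wz": 0},
  {"x": 0.698, "y": -0.055, "z": -0.38, "wx": 0, "wy": 0, "wz": 0.834},
  {"x": 0.698, "y": -0.055, "z": -0.38, "wx": 0, "wy": 0, "wz": 0.834},
  {"x": 0.698, "y": -0.055, "z": -0.38, "wx": 0, "wy": 0, "wz": 0.834},
  {"x": 0.698, "y": -0.055, "z": -0.38, "wx": 0, "wy": 0, "wz": 0.834},
  {"x": 0.698, "y": -0.055, "z": -0.38, "wx": 0, "wy": 0, "wz": 0.834},
], hand=0.62)

```text
time_s: 40.25
position: [561.3, -130.4, 165.0]
tool_rot: [[0.833, 0.554, -0.001], [0.554, -0.833, 0.0], [-0.0, -0.001, -1.0]]
wrist_force: [0.3, -0.4, -0.2]
opening: 52.7
gripper_force: 0.0
```

Run:
```python
from h import *
f=snap('top');C,m,L=comps(f)
for k in('bar1','bar3'):
    u,v=SEED[k];l=L[v,u];r=rect(C[L==l]) if l else None;print(k,r if r is None else r.round(1))
P=C[(abs(C[...,0]-502)<115)&(abs(C[...,1]+409)<55)&(C[...,2]>25)&(C[...,2]<42)];print(len(P),np.median(P[:,2]) if len(P) else '',rect(P) if len(P) else '')
plan([(558.5,0,155,12.5,6)])
```

```text
bar1 [679.9   3.4  92.2  36.    4.3]
bar3 [5.599e+02 1.000e-01 9.010e+01 3.590e+01 1.240e+01]
350 32.296013881187264 [ 489.03790283 -415.32781982  205.42878723   87.99353027    3.08093929]
t 40.3 at [ 561.4 -128.   165.3] yaw 32.9 open 53.1 F 0
call
  0
  rows
  6
  6x {x:0.168,y:-0.272,z:0.026,wx:-0.001,wy:0.000,wz:0.227}
```

Request:
carry_out([
  {"x": 0.168, "y": -0.272, "z": 0.026, "wx": 0, "wy": 0, "wz": 0.227},
  {"x": 0.168, "y": -0.272, "z": 0.026, "wx": 0, "wy": 0, "wz": 0.227},
  {"x": 0.168, "y": -0.272, "z": 0.026, "wx": 0, "wy": 0, "wz": 0.227},
  {"x": 0.168, "y": -0.272, "z": 0.026, "wx": 0, "wy": 0, "wz": 0.227},
  {"x": 0.168, "y": -0.272, "z": 0.026, "wx": 0, "wy": 0, "wz": 0.227},
  {"x": 0.168, "y": -0.272, "z": 0.026, "wx": 0, "wy": 0, "wz": 0.227},
], hand=0.7)

```text
time_s: 41.05
position: [556.8, -6.4, 154.0]
tool_rot: [[0.973, 0.232, -0.001], [0.232, -0.973, 0.0], [-0.001, -0.0, -1.0]]
wrist_force: [-0.0, 0.0, -0.5]
opening: 59.5
gripper_force: 0.0
```

Run:
```python
from h import *
q=wmeas((559,0),18,40)
y=q[4]
plan([(q[0]-.5,q[1],55,y,2),(q[0]-1,q[1],4,y,3)],[(q[0]-1,q[1],4,y,4),(q[0]-1,q[1],95,y,3)],[(530,-230,110,87.6,10)])
```

```text
t 41.1 n 5193 z 28.6 depthrect [560.2  -1.1  89.2  36.   12.3] rayrect [561.   -1.   89.2  35.5  12.3] box [246 132  49 114] tool xy [ 5.5 -4. ] tcp [556.8  -6.3 154. ] yaw 13.4
t 41.1 at [556.8  -6.3 154. ] yaw 13.4 open 59.7 F 0
call
  0
  rows
  5
  2x {x:0.012,y:-0.010,z:0.247,wx:-0.000,wy:0.001,wz:0.013}
  3x {x:0.011,y:-0.011,z:0.375,wx:-0.000,wy:0.001,wz:0.013}
call
  1
  rows
  7
  4x {x:0.000,y:0.000,z:0.000,wx:0.000,wy:0.000,wz:0.000}
  3x {x:0.000,y:0.000,z:-0.228,wx:0.000,wy:0.000,wz:0.000}
call
  2
  rows
  10
  10x {x:-0.195,y:0.543,z:-0.037,wx:0.000,wy:0.000,wz:-0.837}
```

Request:
carry_out([
  {"x": 0.011, "y": -0.01, "z": 0.247, "wx": 0, "wy": 0, "wz": 0.012},
  {"x": 0.011, "y": -0.01, "z": 0.247, "wx": 0, "wy": 0, "wz": 0.012},
  {"x": 0.01, "y": -0.01, "z": 0.375, "wx": 0, "wy": 0, "wz": 0.012},
  {"x": 0.01, "y": -0.01, "z": 0.375, "wx": 0, "wy": 0, "wz": 0.012},
  {"x": 0.01, "y": -0.01, "z": 0.375, "wx": 0, "wy": 0, "wz": 0.012},
])

```text
time_s: 41.72
position: [560.4, -0.7, 5.6]
tool_rot: [[0.977, 0.214, 0.001], [0.214, -0.977, 0.0], [0.001, -0.0, -1.0]]
wrist_force: [0.4, 0.2, -0.4]
opening: 59.7
gripper_force: 0.0
```

Request:
carry_out([
  {"x": 0, "y": 0, "z": 0, "wx": 0, "wy": 0, "wz": 0},
  {"x": 0, "y": 0, "z": 0, "wx": 0, "wy": 0, "wz": 0},
  {"x": 0, "y": 0, "z": 0, "wx": 0, "wy": 0, "wz": 0},
  {"x": 0, "y": 0, "z": 0, "wx": 0, "wy": 0, "wz": 0},
  {"x": 0, "y": 0, "z": -0.1, "wx": 0, "wy": 0, "wz": 0},
  {"x": 0, "y": 0, "z": -0.23, "wx": 0, "wy": 0, "wz": 0},
  {"x": 0, "y": 0, "z": -0.23, "wx": 0, "wy": 0, "wz": 0},
], hand=0, grip_force=60)

```text
time_s: 42.6
position: [562.0, -0.6, 100.6]
tool_rot: [[0.977, 0.214, 0.007], [0.214, -0.977, -0.0], [0.007, 0.002, -1.0]]
wrist_force: [0.8, -0.4, -2.3]
opening: 34.7
gripper_force: 60.5
```

Request:
carry_out([
  {"x": -0.03, "y": 0.1, "z": -0.02, "wx": 0, "wy": 0, "wz": -0.05},
  {"x": -0.195, "y": 0.543, "z": -0.037, "wx": 0, "wy": 0, "wz": -0.837},
  {"x": -0.195, "y": 0.543, "z": -0.037, "wx": 0, "wy": 0, "wz": -0.837},
  {"x": -0.195, "y": 0.543, "z": -0.037, "wx": 0, "wy": 0, "wz": -0.837},
  {"x": -0.195, "y": 0.543, "z": -0.037, "wx": 0, "wy": 0, "wz": -0.837},
  {"x": -0.195, "y": 0.543, "z": -0.037, "wx": 0, "wy": 0, "wz": -0.837},
  {"x": -0.195, "y": 0.543, "z": -0.037, "wx": 0, "wy": 0, "wz": -0.837},
  {"x": -0.195, "y": 0.543, "z": -0.037, "wx": 0, "wy": 0, "wz": -0.837},
  {"x": -0.195, "y": 0.543, "z": -0.037, "wx": 0, "wy": 0, "wz": -0.837},
  {"x": -0.195, "y": 0.543, "z": -0.037, "wx": 0, "wy": 0, "wz": -0.837},
])

```text
time_s: 43.85
position: [529.7, -229.2, 110.6]
tool_rot: [[0.044, 0.999, -0.001], [0.999, -0.044, 0.0], [0.0, -0.001, -1.0]]
wrist_force: [0.5, 0.3, -1.3]
opening: 34.8
gripper_force: 60.4
```

Run:
```python
from h import *
held(45)
plan([(502,-409,105,87.6,5),(502,-409,60,87.6,3)])
```

```text
held n 18599 top -22.4 front [43.6 44.2 43.5] ymin/max [-17.9  17.1] centre x -1.2 open 34.5 F 60
t 43.9 at [ 529.8 -229.2  110.6] yaw 87.5 open 34.5 F 60
call
  0
  rows
  8
  5x {x:-0.452,y:-0.050,z:0.014,wx:-0.001,wy:-0.000,wz:-0.001}
  3x {x:-0.452,y:-0.050,z:0.126,wx:-0.001,wy:-0.000,wz:-0.001}
```

Request:
carry_out([
  {"x": -0.452, "y": -0.05, "z": 0.014, "wx": 0, "wy": 0, "wz": 0},
  {"x": -0.452, "y": -0.05, "z": 0.014, "wx": 0, "wy": 0, "wz": 0},
  {"x": -0.452, "y": -0.05, "z": 0.014, "wx": 0, "wy": 0, "wz": 0},
  {"x": -0.452, "y": -0.05, "z": 0.014, "wx": 0, "wy": 0, "wz": 0},
  {"x": -0.452, "y": -0.05, "z": 0.126, "wx": 0, "wy": 0, "wz": 0},
  {"x": -0.452, "y": -0.05, "z": 0.126, "wx": 0, "wy": 0, "wz": 0},
  {"x": -0.452, "y": -0.05, "z": 0.126, "wx": 0, "wy": 0, "wz": 0},
])

```text
time_s: 44.78
position: [503.2, -408.9, 61.5]
tool_rot: [[0.04, 0.999, -0.0], [0.999, -0.04, -0.0], [-0.0, -0.0, -1.0]]
wrist_force: [-0.0, 0.4, -0.8]
opening: 34.8
gripper_force: 60.3
```

Run:
```python
from h import *
f=snap('wrist','w6.png');C=cloud(f)
P=C[(C[...,0]>440)&(C[...,0]<615)&(abs(C[...,1]+409)<55)&(C[...,2]>26)&(C[...,2]<40)];print(len(P),rect(P) if len(P) else '')
plan([(502,-409,11.5,87.6,4)])
```

```text
10861 [ 570.03082275 -411.8168335    86.77167511   35.72709274   87.39122772]
t 44.8 at [ 503.4 -409.2   62. ] yaw 87.7 open 34.9 F 60
call
  0
  rows
  4
  4x {x:0.000,y:-0.004,z:0.126,wx:0.000,wy:0.001,wz:0.001}
```

View pics/w6.png

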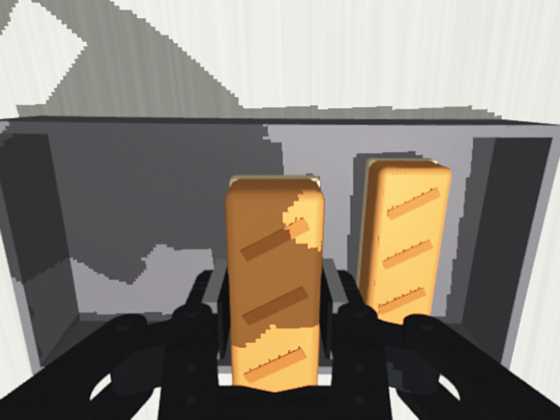

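Wrist view: bar2 lies flat in the long crate at (410,240), and the held bar3 at (275,285) has clear floor below it. I'll release it.

Request:
carry_out([
  {"x": 0, "y": -0.004, "z": 0.1, "wx": 0, "wy": 0, "wz": 0},
  {"x": 0, "y": -0.004, "z": 0.126, "wx": 0, "wy": 0, "wz": 0},
  {"x": 0, "y": -0.004, "z": 0.126, "wx": 0, "wy": 0, "wz": 0},
  {"x": 0, "y": -0.004, "z": 0.126, "wx": 0, "wy": 0, "wz": 0},
  {"x": 0, "y": -0.004, "z": 0.126, "wx": 0, "wy": 0, "wz": 0},
])

```text
time_s: 45.45
position: [501.3, -409.2, 10.7]
tool_rot: [[0.04, 0.999, -0.0], [0.999, -0.04, -0.0], [-0.0, -0.0, -1.0]]
wrist_force: [-0.5, 2.6, 3.8]
opening: 35.0
gripper_force: 62.3
```

Request:
carry_out([
  {"x": 0, "y": 0, "z": 0, "wx": 0, "wy": 0, "wz": 0},
  {"x": 0, "y": 0, "z": 0, "wx": 0, "wy": 0, "wz": 0},
  {"x": 0, "y": 0, "z": 0, "wx": 0, "wy": 0, "wz": 0},
  {"x": 0, "y": 0, "z": -0.15, "wx": 0, "wy": 0, "wz": 0},
  {"x": 0, "y": 0, "z": -0.3, "wx": 0, "wy": 0, "wz": 0},
  {"x": 0.703, "y": 0.115, "z": -0.38, "wx": 0, "wy": 0, "wz": 0.9},
  {"x": 0.703, "y": 0.115, "z": -0.38, "wx": 0, "wy": 0, "wz": 0.9},
  {"x": 0.703, "y": 0.115, "z": -0.38, "wx": 0, "wy": 0, "wz": 0.9},
  {"x": 0.703, "y": 0.115, "z": -0.38, "wx": 0, "wy": 0, "wz": 0.9},
  {"x": 0.703, "y": 0.115, "z": -0.38, "wx": 0, "wy": 0, "wz": 0.9},
], hand=0.58)

```text
time_s: 46.7
position: [558.6, -127.7, 162.4]
tool_rot: [[0.819, 0.573, -0.001], [0.573, -0.819, 0.0], [-0.0, -0.001, -1.0]]
wrist_force: [1.4, 1.1, 0.4]
opening: 49.6
gripper_force: 0.0
```

Run:
```python
from h import *
f=snap('top');C,m,L=comps(f)
u,v=SEED['bar1'];l=L[v,u];r=rect(C[L==l]);print(r.round(1))
plan([(678,3,155,4.3)])
```

```text
[679.6   3.1  91.3  35.6   4.6]
t 46.8 at [ 559.4 -124.   162.9] yaw 34.2 open 49.3 F 0
call
  0
  rows
  3
  3x {x:0.424,y:-0.096,z:0.020,wx:-0.001,wy:-0.000,wz:0.332}
```

Request:
carry_out([
  {"x": 0.424, "y": -0.096, "z": 0.02, "wx": 0, "wy": 0, "wz": 0.332},
  {"x": 0.424, "y": -0.096, "z": 0.02, "wx": 0, "wy": 0, "wz": 0.332},
  {"x": 0.424, "y": -0.096, "z": 0.02, "wx": 0, "wy": 0, "wz": 0.332},
  {"x": 0.424, "y": -0.096, "z": 0.02, "wx": 0, "wy": 0, "wz": 0.332},
  {"x": 0.424, "y": -0.096, "z": 0.02, "wx": 0, "wy": 0, "wz": 0.332},
  {"x": 0.424, "y": -0.096, "z": 0.02, "wx": 0, "wy": 0, "wz": 0.332},
  {"x": 0.424, "y": -0.096, "z": 0.02, "wx": 0, "wy": 0, "wz": 0.332},
], hand=0.7)

```text
time_s: 47.62
position: [674.4, -1.5, 154.1]
tool_rot: [[0.996, 0.093, -0.001], [0.093, -0.996, 0.0], [-0.001, -0.0, -1.0]]
wrist_force: [-1.3, -0.1, -0.2]
opening: 59.6
gripper_force: 0.0
```

Run:
```python
from h import *
q=wmeas((679,3),18,40)
y=q[4]
plan([(q[0]-.5,q[1],55,y,2),(q[0]-1,q[1],4,y,3)],[(q[0]-1,q[1],4,y,4),(q[0]-1,q[1],95,y,3)],[(510,-250,110,87.6,10)])
```

```text
t 47.7 n 5219 z 28.6 depthrect [679.8   1.5  89.8  36.    3.2] rayrect [680.8   1.6  89.2  35.5   3.2] box [248 130  50 114] tool xy [ 6.8 -2.3] tcp [674.4  -1.4 154.1] yaw 5.4
t 47.7 at [674.4  -1.4 154.1] yaw 5.4 open 59.6 F 0
call
  0
  rows
  5
  2x {x:0.016,y:-0.006,z:0.248,wx:-0.000,wy:0.001,wz:0.024}
  3x {x:0.014,y:-0.006,z:0.375,wx:-0.000,wy:0.001,wz:0.024}
call
  1
  rows
  7
  4x {x:0.000,y:0.000,z:0.000,wx:0.000,wy:0.000,wz:0.000}
  3x {x:0.000,y:0.000,z:-0.228,wx:0.000,wy:0.000,wz:0.000}
call
  2
  rows
  10
  10x {x:-0.459,y:0.604,z:-0.037,wx:0.000,wy:0.000,wz:-0.938}
```

Request:
carry_out([
  {"x": 0.016, "y": -0.006, "z": 0.248, "wx": 0, "wy": 0, "wz": 0.02},
  {"x": 0.016, "y": -0.006, "z": 0.248, "wx": 0, "wy": 0, "wz": 0.02},
  {"x": 0.014, "y": -0.006, "z": 0.375, "wx": 0, "wy": 0, "wz": 0.02},
  {"x": 0.014, "y": -0.006, "z": 0.375, "wx": 0, "wy": 0, "wz": 0.02},
  {"x": 0.014, "y": -0.006, "z": 0.375, "wx": 0, "wy": 0, "wz": 0.02},
])

```text
time_s: 48.3
position: [680.9, 2.0, 5.9]
tool_rot: [[0.998, 0.063, 0.001], [0.063, -0.998, 0.0], [0.001, -0.0, -1.0]]
wrist_force: [1.6, 0.3, 1.9]
opening: 60.0
gripper_force: 0.0
```

Request:
carry_out([
  {"x": 0, "y": 0, "z": 0, "wx": 0, "wy": 0, "wz": 0},
  {"x": 0, "y": 0, "z": 0, "wx": 0, "wy": 0, "wz": 0},
  {"x": 0, "y": 0, "z": 0, "wx": 0, "wy": 0, "wz": 0},
  {"x": 0, "y": 0, "z": 0, "wx": 0, "wy": 0, "wz": 0},
  {"x": 0, "y": 0, "z": -0.1, "wx": 0, "wy": 0, "wz": 0},
  {"x": 0, "y": 0, "z": -0.23, "wx": 0, "wy": 0, "wz": 0},
  {"x": 0, "y": 0, "z": -0.23, "wx": 0, "wy": 0, "wz": 0},
], hand=0, grip_force=60)

```text
time_s: 49.18
position: [682.6, 2.1, 101.6]
tool_rot: [[0.998, 0.063, 0.008], [0.063, -0.998, -0.0], [0.008, 0.001, -1.0]]
wrist_force: [0.4, 0.3, -2.5]
opening: 34.9
gripper_force: 60.7
```

Request:
carry_out([
  {"x": -0.05, "y": 0.08, "z": -0.02, "wx": 0, "wy": 0, "wz": -0.05},
  {"x": -0.459, "y": 0.604, "z": -0.037, "wx": 0, "wy": 0, "wz": -0.938},
  {"x": -0.459, "y": 0.604, "z": -0.037, "wx": 0, "wy": 0, "wz": -0.938},
  {"x": -0.459, "y": 0.604, "z": -0.037, "wx": 0, "wy": 0, "wz": -0.938},
  {"x": -0.459, "y": 0.604, "z": -0.037, "wx": 0, "wy": 0, "wz": -0.938},
  {"x": -0.459, "y": 0.604, "z": -0.037, "wx": 0, "wy": 0, "wz": -0.938},
  {"x": -0.459, "y": 0.604, "z": -0.037, "wx": 0, "wy": 0, "wz": -0.938},
  {"x": -0.459, "y": 0.604, "z": -0.037, "wx": 0, "wy": 0, "wz": -0.938},
  {"x": -0.459, "y": 0.604, "z": -0.037, "wx": 0, "wy": 0, "wz": -0.938},
  {"x": -0.459, "y": 0.604, "z": -0.037, "wx": 0, "wy": 0, "wz": -0.938},
])

```text
time_s: 50.42
position: [511.7, -250.3, 110.7]
tool_rot: [[0.036, 0.999, -0.001], [0.999, -0.036, 0.0], [0.0, -0.001, -1.0]]
wrist_force: [-0.1, -0.3, -0.7]
opening: 34.7
gripper_force: 60.7
```

Run:
```python
from h import *
held(45)
plan([(434,-406,105,87.6,5),(434,-406,60,87.6,3)])
```

```text
held n 18514 top -22.3 front [43.3 43.6 43.2] ymin/max [-17.8  17.1] centre x -1.6 open 35.0 F 61
t 50.5 at [ 511.7 -250.3  110.7] yaw 87.9 open 35.0 F 61
call
  0
  rows
  8
  5x {x:-0.396,y:-0.180,z:0.014,wx:-0.001,wy:-0.000,wz:0.003}
  3x {x:-0.396,y:-0.179,z:0.127,wx:-0.001,wy:-0.000,wz:0.003}
```

Request:
carry_out([
  {"x": -0.396, "y": -0.18, "z": 0.014, "wx": 0, "wy": 0, "wz": 0.003},
  {"x": -0.396, "y": -0.18, "z": 0.014, "wx": 0, "wy": 0, "wz": 0.003},
  {"x": -0.396, "y": -0.18, "z": 0.014, "wx": 0, "wy": 0, "wz": 0.003},
  {"x": -0.396, "y": -0.18, "z": 0.014, "wx": 0, "wy": 0, "wz": 0.003},
  {"x": -0.396, "y": -0.18, "z": 0.127, "wx": 0, "wy": 0, "wz": 0.003},
  {"x": -0.396, "y": -0.18, "z": 0.127, "wx": 0, "wy": 0, "wz": 0.003},
  {"x": -0.396, "y": -0.18, "z": 0.127, "wx": 0, "wy": 0, "wz": 0.003},
])

```text
time_s: 51.35
position: [435.0, -406.0, 61.1]
tool_rot: [[0.039, 0.999, -0.001], [0.999, -0.039, -0.0], [-0.0, -0.001, -1.0]]
wrist_force: [0.5, 0.3, -0.1]
opening: 34.7
gripper_force: 60.5
```

Run:
```python
from h import *
held(45)
plan([(434,-406,12,87.6,4)],[(434,-406,12,87.6,3),(434,-406,160,87.6,4),(330,-500,250,87.6,3)])
```

```text
held n 19307 top -21.8 front [43.5 44.1 43.2] ymin/max [-17.9  17. ] centre x -1.4 open 34.9 F 60
t 51.4 at [ 435.2 -406.3   61.5] yaw 87.7 open 34.9 F 60
call
  0
  rows
  4
  4x {x:0.001,y:-0.003,z:0.124,wx:0.000,wy:0.001,wz:0.002}
call
  1
  rows
  10
  3x {x:0.000,y:0.000,z:0.000,wx:0.000,wy:0.000,wz:0.000}
  4x {x:0.000,y:0.000,z:-0.370,wx:0.000,wy:0.000,wz:0.000}
  3x {x:-0.246,y:-0.250,z:-0.595,wx:0.000,wy:0.000,wz:0.000}
```

Request:
carry_out([
  {"x": 0.001, "y": -0.003, "z": 0.1, "wx": 0, "wy": 0, "wz": 0},
  {"x": 0.001, "y": -0.003, "z": 0.124, "wx": 0, "wy": 0, "wz": 0},
  {"x": 0.001, "y": -0.003, "z": 0.124, "wx": 0, "wy": 0, "wz": 0},
  {"x": 0.001, "y": -0.003, "z": 0.124, "wx": 0, "wy": 0, "wz": 0},
  {"x": 0.001, "y": -0.003, "z": 0.124, "wx": 0, "wy": 0, "wz": 0},
])

```text
time_s: 52.02
position: [433.6, -406.0, 11.3]
tool_rot: [[0.039, 0.999, -0.0], [0.999, -0.039, -0.001], [-0.001, -0.0, -1.0]]
wrist_force: [0.1, 0.4, 4.5]
opening: 34.7
gripper_force: 61.6
```

Request:
carry_out([
  {"x": 0, "y": 0, "z": 0, "wx": 0, "wy": 0, "wz": 0},
  {"x": 0, "y": 0, "z": 0, "wx": 0, "wy": 0, "wz": 0},
  {"x": 0, "y": 0, "z": 0, "wx": 0, "wy": 0, "wz": 0},
  {"x": 0, "y": 0, "z": -0.15, "wx": 0, "wy": 0, "wz": 0},
  {"x": 0, "y": 0, "z": -0.37, "wx": 0, "wy": 0, "wz": 0},
  {"x": 0, "y": 0, "z": -0.37, "wx": 0, "wy": 0, "wz": 0},
  {"x": -0.1, "y": -0.5, "z": -0.6, "wx": 0, "wy": 0, "wz": 0},
  {"x": -0.1, "y": -0.5, "z": -0.6, "wx": 0, "wy": 0, "wz": 0},
  {"x": -0.1, "y": -0.5, "z": -0.6, "wx": 0, "wy": 0, "wz": 0},
  {"x": -0.1, "y": -0.5, "z": -0.6, "wx": 0, "wy": 0, "wz": 0},
], hand=0.58)

```text
time_s: 53.28
position: [229.9, -438.2, 251.9]
tool_rot: [[0.041, 0.999, -0.001], [0.999, -0.041, -0.001], [-0.001, -0.001, -1.0]]
wrist_force: [0.2, -0.7, 0.1]
opening: 49.6
gripper_force: 0.0
```

Run:
```python
from h import *
np.set_printoptions(precision=1,suppress=True)
f=snap('top','top2.png');fs=snap('scene','scene2.png');C,m,L=comps(f)
for k in('weight','jar'):
    x,y={'weight':(431,113),'jar':(560,-230)}[k]
    P=C[(np.hypot(C[...,0]-x,C[...,1]-y)<75)&(C[...,2]>9)&(C[...,2]<140)];print(k,rect(P),np.percentile(P[:,2],98))
for n,x,y,dx,dy in(('sq',510,420,70,70),('lg',502,-409,112,53)):
    m=((abs(C[...,0]-x)<dx)&(abs(C[...,1]-y)<dy)&(C[...,2]>24)&(C[...,2]<60)).astype(np.uint8)
    k,l,st,_=cv2.connectedComponentsWithStats(m)
    for i in range(1,k):
        if st[i,4]>60: P=C[l==i];print(n,rect(P),np.percentile(P[:,2],[50,95]))
print(pose()[0],pose()[3]['time_s'])
```

```text
weight [427.5 111.7 106.3  75.1  10.3] 113.08893885556704
jar [ 558.5 -227.7   56.7   55.1  -16.7] 65.43250760605865
sq [548.4 416.   57.9  57.1   2.6] [32.8 37.2]
sq [465.5 409.3  57.5  49.4  87.7] [32.9 37. ]
lg [ 571.1 -411.2   89.2   36.3   87.5] [32.3 35.7]
lg [ 501.8 -407.7   89.4   35.9   87.8] [32.  35.6]
lg [ 433.9 -405.6   91.4   36.1   87.9] [31.9 36. ]
[ 229.8 -438.8  252.3] 53.375
```

View pics/top2.png

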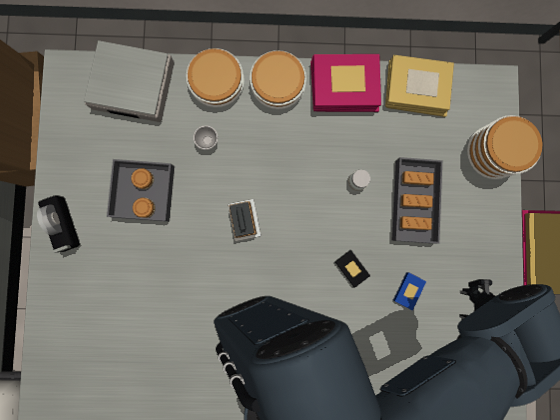

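View pics/scene2.png

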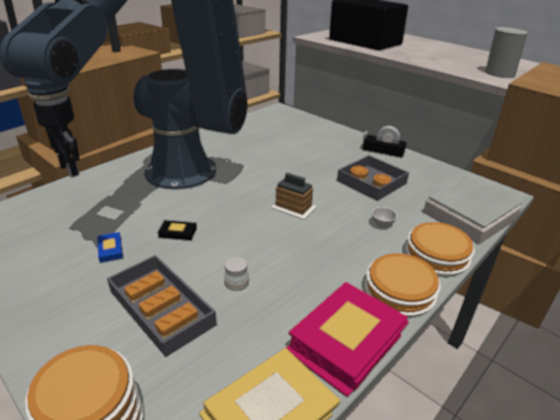

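The top and scene views show both rounds flat in the square crate at (142,178) and (143,207). The three bars are in the long crate at (418,178), (418,201) and (418,224). The weighted pile is on the board at (244,220), and the jar (360,180) and bowl (206,138) have not moved. The arm is clear, so I'm handing in.

```bash
python3 -c "
from bench import robot
print(robot.finish_job())"
```

```text
the job is handed in; nothing more can be done
None
```

The job is handed in at about 53 s: both rounds are in the square crate, all three bars are in the long crate, and the three cartons are stacked on the board to within about 1 mm with the weight square on top; the jar and bowl are where they stood.

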